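# Lock a threaded adjuster with its knurled ring

### The job

Lock the adjuster without losing its setting: fit the holding key over the flats on top of the barrel with its tail on the rest beside the stop lip, then turn the knurled lock ring clockwise (seen from above) until it is felt to bear firmly on the housing, to about 0.5 newton metres and never above 0.75. Then take the key off and lay it flat on the tool mat or the bench, clear of the adjuster, and leave the things around it alone.

Things in the scene. Friction and masses are not known exactly. Their poses are not given: they have to be found in the camera images.
- adjuster: Fixed adjuster. Origin on the vertical barrel axis at the bench, z up, -x pointing to the rest column. Base plate 180 x 94 x 10 mm (x = -128 to 52), housing 62 mm across up to z = 40, boss 43 mm across to z = 62, ring z = 62 to 78, barrel above. The rest column (x = -80 to -114) carries the key's tail at z = 86, level with the barrel's shoulder.
- stop_lip: Steel stop lip on the rest column, 26 mm long (x), 12 mm thick, 18.5 mm high above the rest; origin at its underside centre. Its inner face, at y = +10.5 mm of the adjuster, stands 3.5 mm from the flank of a straight seated key. A clockwise turn drives the tail against it 110 mm from the barrel axis, which holds key and barrel: 0.75 N m on the ring press it with about 7 N.
- barrel_seat (a point): Centre of the barrel's shoulder (33 mm across), 86 mm above the bench. On it stands the tang, 24 (x) by 10 mm (y), flats upright for 10 mm, then tapering to 18 x 4 mm at 15 mm. Barrel x starts parallel to the adjuster's. The barrel turns about the vertical with 0.05 N m of friction, less than the ring's drag: unheld it turns with the ring and its setting is lost.
- barrel_mark (a point): The index line on the edge of the barrel's shoulder, 15 mm from the axis along the barrel's x. It shows the setting, and may wander by no more than 3.7 mm (about 14 degrees); about 7 degrees are taken up by the play of key and lip.
- lock_ring: Dark knurled ring, 56 mm across, 16 mm high, origin at the centre of its underside. Tightens clockwise from above. With the barrel held it runs with 0.12 N m drag for 28 to 58 degrees (unknown, not visible), then bears on the housing and torque rises 0.12 N m per degree. Tight: over 0.35 N m, aim at 0.5, never over 0.75. The knurl hardly slips. Let go, it springs back some degrees. One grasp suffices.
- ring_mark (a point): Small bright dot on the ring's top face, 22 mm from the axis; it shows how far the ring has turned.
- key: Loose flat steel holding key, 12 mm thick, flat on the dark tool mat (2.5 mm high). Origin at its slot's centre, underside; -x points along the bar to the tail, z up. The slot, 26 (x) by 12 mm (y), goes through the box end (36 x 24 mm) and fits the tang with 1 mm play all round. Bar 14 mm wide, to x = -112 mm. Fitted, it lies level on shoulder and rest, its x along the adjuster's.
- key_grip (a point): Point at mid thickness of the key's bar, 45 mm from the slot's centre towards the tail, near its centre of mass: a good place to grip across the 14 mm width.
- key_tail (a point): Point on the key's underside, 97 mm from the slot's centre, that comes to lie on the rest beside the lip.
- vial: Bystander: empty open glass vial, 30 mm across and 67 mm high, origin at its underside centre.
- die: Bystander: light grey stepped crimp die, 44 mm across and 34 mm high, origin at its underside centre.
- bush: Bystander: yellowish flanged guide bush, 30 mm across and 27 mm high, origin at its underside centre.

How it is judged:
By the outcome, as a careful person would: the job done as asked, in the order asked, and still so for the second after the job is handed in, with the robot touching nothing.
It also fails if it takes over 69 s, if anything falls off the work surface, if the arm or the gripper's body presses on something with over 40 N, if the wrist force passes 120 N, or if a joint passes its speed limit or range.

### The arm

A 7-joint arm with a two-finger parallel gripper is mounted at the origin on a cart in front of the work surface, level with it; the furniture and walls round the work are solid. World frame = base frame: x ahead of the robot, y to its left, z up, the work surface at z = 0. Lengths are in m, angles in rad, forces in N, time in s.
With the tool pointing down it reaches from about 0.425 to 0.95 m from the base axis. Payload 4.7 kg.
Tool frame: the origin (TCP) lies at the very end of the fingers, on their centre line; the grasp point (between the pads) lies 19 mm behind it; z points along the fingers, y is the direction in which the jaws open and shut (so a half turn about z gives the same grasp; the last joint's range is limited). The gripper opens to 87 mm and grips with 3 to 60 N. Pads are 19 mm wide; open, the fingers measure 117 mm over their backs; the gripper's body (75 mm by 190 mm) begins 51 mm behind the grasp point.
Start: joints at [-1.328, 0.469, -0.049, 1.532, 0.024, 1.141, -0.082], TCP at [0.181, 0.65, 0.223] pointing down, gripper open.
Joint ranges: [-2.59, 2.59], [-0.33, 1.99], [-1.39, 1.29], [0.1, 2.45], [-1.04, 4.18], [0.21, 1.99], [-2.66, 2.66]. Speed limits (rad/s): [2.57, 2.57, 3.14, 3.14, 3.14, 3.14, 3.14].

### API

Orientations are given as a 3x3 rotation matrix whose columns are the frame's x, y, z axes.
In Python, from rig import bot gives the robot as it stands.
- The arm moves only by the shell command python3 -m pendant 'ROWS' [OPENING] [FORCE]. ROWS is JSON, a list of rows, each a list of 2 entries, a list of its own where there are three numbers: the shift along the tool's x, y, z each as a share of 0.2 m, from -1 to 1, then the turn, a rotation vector about the tool's x, y, z each as a share of pi/2 rad, from -1 to 1. In form: [[[dx, dy, dz], [wx, wy, wz]], ...]. A call has exactly 5 rows; each row is the pose to reach, as a shift and turn from the pose commanded when the call began, along the tool's axes at that moment; what a row does not reach only later rows make up. A row lasts 1/8 s, in which the tool goes at most 62.5 mm and 10.7 degrees, less where a joint would pass 70% of its speed; a pose out of reach is approached as far as the arm can. A call with a number of a shift or a turn outside -1 to 1 is refused whole. A call with a gripper value outside its range is refused whole. OPENING is the opening in per cent of the stroke, from 0 (shut) to 100 (fully open), set as the call begins (- or left out, the last holds). The fingers move at their own pace and stop on an object; FORCE is the grip in N (left out, the last holds). Time passes only in rows, so rows that repeat a pose let the fingers close, or fill a call up. It gives the time, the measured TCP pose, the force and the opening at its end, in the units of the state.
- bot.sense(): the state, without advancing time (a new reading comes with each control period).
- bot.snapshot(name): name is "scene" or "top"; returns the picture (400x640x3 uint8, red, green, blue); there is no depth.
- bot.calibration(name): a dict with "camera_matrix" (3x3 intrinsics, pixels), "world_to_cam" (4x4, takes a point from world to camera coordinates). Camera axes: x right, y down, z forward; pixel columns grow to the right and rows downward; lengths in m; the calibration is good to about 2 mm. A picture is of the moment at which its call begins. calibration takes no time and is no camera call.
- bot.hand_in(): hands the job in, once; it reports no verdict.
The state is a dict: "t": time; "q": joint angles; "joint_velocities": joint speeds; "effort": joint torques, N m; "eef_pos": TCP position; "ee_rot": TCP orientation; "wrist_force": force on the tool from outside, world axes, zero at the start; "moment": the same for the moment, N m; "width": finger opening in m.
Only numpy, scipy, OpenCV 4.12 (cv2) and the standard library are available. Lean on these libraries where they do the work, as an engineer would, in place of code of your own. Each camera call takes 0.05 s, during which the arm holds its last target.

## Working session

There is one attempt and no reset: what is moved stays moved. The work goes in short steps, Python scripts to look and compute and a shell command to move; the robot and the scene stay as the last step left them, time stands still between calls to the robot, and variables do not carry over. Pictures are saved under pics/ and viewed, and the job is handed in when it is done.

```bash
ls -la; mkdir -p pics
python3 - <<'E'
from rig import bot
import cv2,numpy as np
s=bot.sense()
for k,v in s.items(): print(k,np.round(v,4).tolist())
for n in("scene","top"):
    im=bot.snapshot(n); cv2.imwrite(f"pics/{n}0.png",im[:,:,::-1])
    c=bot.calibration(n); print(n,c)
E
```

```text
total 12
drwxr-xr-x  3 agent agent 4096 Dec  6 05:41 .
drwxr-xr-x 23 root  root  4096 Dec  6 05:41 ..
drwxr-xr-x  2 agent agent 4096 Dec  6 05:41 pics
t 0.0
q [-1.3279, 0.4695, -0.0486, 1.5337, 0.0241, 1.141, -0.0823]
joint_velocities [0.002, -0.0009, -0.0003, 0.0017, -0.0008, 0.0003, 0.0027]
effort [0.0005, -50.7977, -0.0804, -23.6155, -0.0613, 0.0379, 0.0002]
eef_pos [0.1811, 0.6496, 0.2215]
ee_rot [[-0.9633, 0.2685, -0.0004], [0.2685, 0.9633, -0.0019], [-0.0001, -0.002, -1.0]]
wrist_force [0.3443, -0.1687, 0.3357]
moment [-0.0137, 0.0671, 0.0183]
width 0.0871
scene {'camera_matrix': array([[427.18506399,   0.        , 318.65066721],
       [  0.        , 427.18506399, 198.79428027],
       [  0.        ,   0.        ,   1.        ]]), 'world_to_cam': array([[ 0.72624935, -0.6871745 ,  0.01879046, -0.17588987],
       [-0.39590108, -0.44044668, -0.80577233,  0.44249478],
       [ 0.5619824 ,  0.57775247, -0.59192724,  0.42230235],
       [ 0.        ,  0.        ,  0.        ,  1.        ]])}
top {'camera_matrix': array([[385.43350319,   0.        , 321.67130478],
       [  0.        , 385.43350319, 194.93587144],
       [  0.        ,   0.        ,   1.        ]]), 'world_to_cam': array([[ 0.00907278, -0.99994487, -0.005286  ,  0.33856308],
       [-0.98388044, -0.00798263, -0.17864926,  0.57004954],
       [ 0.17859721,  0.00682164, -0.98389862,  0.84599743],
       [ 0.        ,  0.        ,  0.        ,  1.        ]])}
```

View pics/scene0.png

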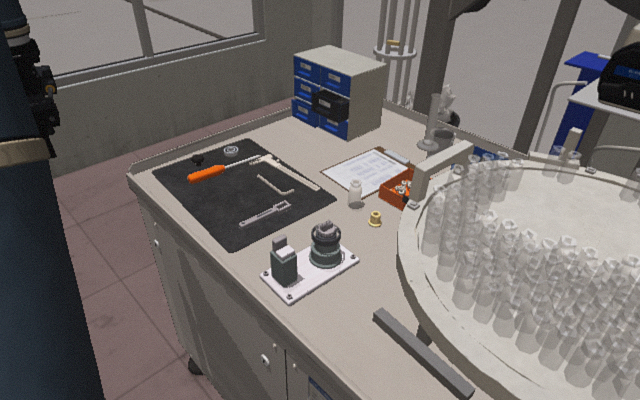

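View pics/top0.png

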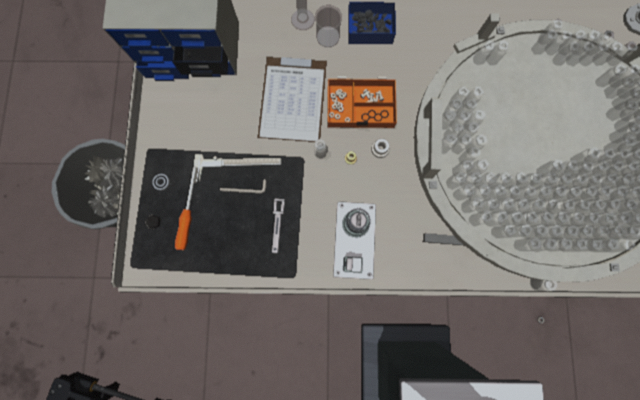

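Run:
```python
import cv2
t=cv2.imread("pics/top0.png"); s=cv2.imread("pics/scene0.png")
cv2.imwrite("pics/t_adj.png",cv2.resize(t[190:290,320:400],None,fx=7,fy=6*7/6*0+6,interpolation=cv2.INTER_CUBIC) if 0 else cv2.resize(t[195:285,320:390],None,fx=6.5,fy=6.5,interpolation=cv2.INTER_CUBIC))
cv2.imwrite("pics/t_key.png",cv2.resize(t[190:260,250:310],None,fx=8,fy=8,interpolation=cv2.INTER_CUBIC))
cv2.imwrite("pics/s_adj.png",cv2.resize(s[210:305,250:370],None,fx=6,fy=6,interpolation=cv2.INTER_CUBIC))
cv2.imwrite("pics/s_key.png",cv2.resize(s[190:240,230:300],None,fx=10,fy=10,interpolation=cv2.INTER_CUBIC))
```

```text
(no output)
```

View pics/t_adj.png

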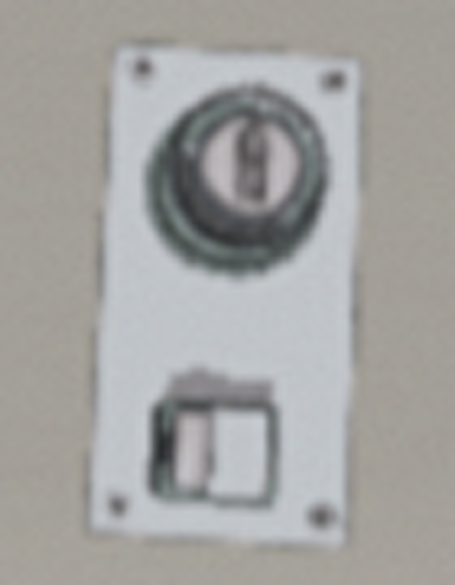

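View pics/t_key.png

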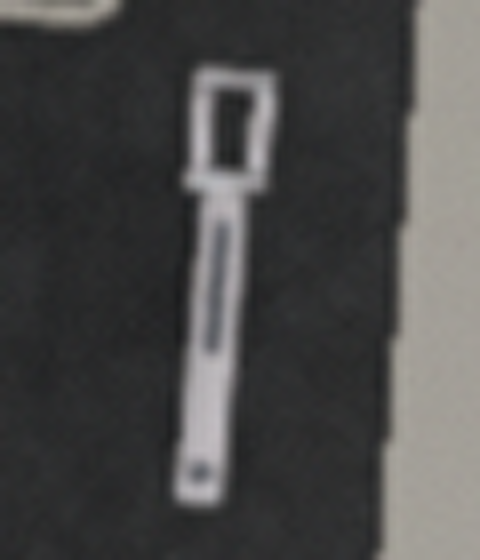

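View pics/s_adj.png

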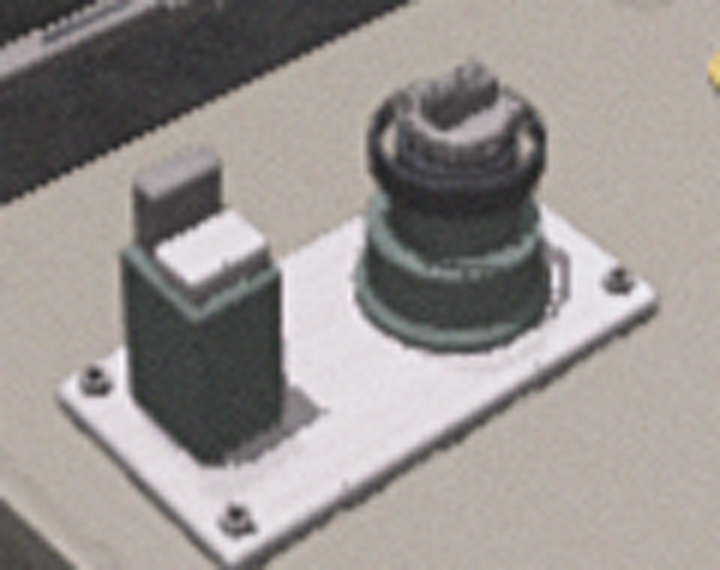

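View pics/s_key.png

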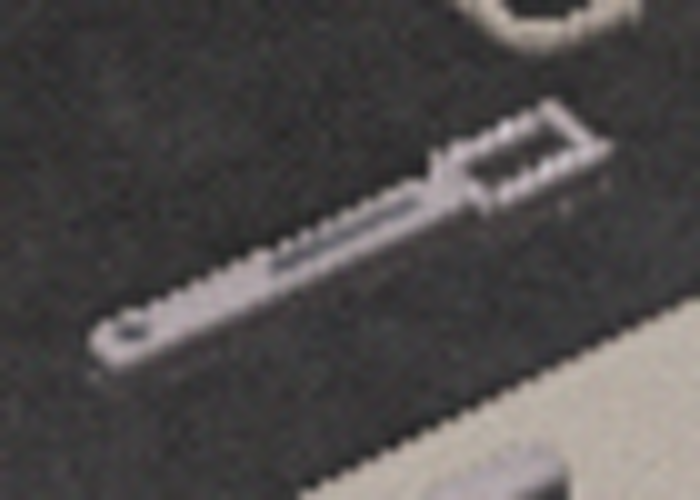

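```bash
cat > h.py <<'E'
import cv2,numpy as np
from scipy.optimize import least_squares
from scipy.ndimage import map_coordinates, gaussian_filter
CAL={}
def cal(n):
    from rig import bot
    if n not in CAL: CAL[n]=bot.calibration(n)
    return CAL[n]
def proj(n,P):
    c=cal(n); P=np.asarray(P,float); T=c['world_to_cam']
    q=P@T[:3,:3].T+T[:3,3]; q=q@c['camera_matrix'].T
    return q[:,:2]/q[:,2:]
def place(p,L): # p=x,y,z,yaw
    x,y,z,a=p; L=np.asarray(L,float); c,s=np.cos(a),np.sin(a)
    return np.c_[x+c*L[:,0]-s*L[:,1], y+s*L[:,0]+c*L[:,1], z+L[:,2]]
def unproj(n,uv,z):
    c=cal(n); T=c['world_to_cam']; R=T[:3,:3]; o=-R.T@T[:3,3]
    d=R.T@np.linalg.inv(c['camera_matrix'])@np.array([uv[0],uv[1],1.]); return o+d*(z-o[2])/d[2]
def edges(pts,loops,step=.003):
    """sample points along list of (i,j) segments -> mid samples & tangent"""
    out=[]
    for a,b in loops:
        a=np.array(a,float);b=np.array(b,float);L=np.linalg.norm(b-a);k=max(2,int(L/step))
        for t in (np.arange(k)+.5)/k: out.append((a+(b-a)*t,(b-a)/L))
    return np.array([o[0] for o in out]),np.array([o[1] for o in out])
def fit(ims,models,p0,freez=True,rng=4.0,iters=8,prior=None):
    """ims {name:gray float}; models {name:(pts,tan)} local edges; refine p"""
    p=np.array(p0,float)
    for it in range(iters):
        data=[]
        r=rng if it<iters//2 else rng/2
        for n,(pt,tn) in models.items():
            g=ims[n]; u=proj(n,place(p,pt)); u2=proj(n,place(p,pt+tn*1e-3))
            d=u2-u; d/=np.linalg.norm(d,axis=1)[:,None]+1e-9; nr=np.c_[-d[:,1],d[:,0]]
            s=np.arange(-r,r+.01,.25)
            S=u[:,None,:]+nr[:,None,:]*s[None,:,None]
            v=map_coordinates(g,[S[...,1],S[...,0]],order=1)
            gr=np.abs(np.gradient(v,axis=1))*np.exp(-(s/r)**2/1.0)
            k=gr.argmax(1); w=gr.max(1)
            # subpixel centroid
            W=np.array([gr[i,max(0,k[i]-3):k[i]+4]for i in range(0)]) if 0 else None
            off=np.array([np.average(s[max(0,a-4):a+5],weights=gr[i,max(0,a-4):a+5]+1e-9) for i,a in enumerate(k)])
            ok=w>np.percentile(w,25)
            data.append((n,pt[ok],nr[ok],(u+nr*off[:,None])[ok]))
        def res(q):
            pp=q.copy()
            r=[((proj(n,place(pp,pt))-t)*nr).sum(1) for n,pt,nr,t in data]
            r.append([ (q[2]-p0[2])*(1e5 if freez else 100)])
            return np.concatenate(r)
        p=least_squares(res,p,loss='soft_l1',f_scale=.5,x_scale=[.01,.01,.01,.1]).x
    rr=res(p)[:-1]
    return p,np.sqrt(np.mean(rr**2)),len(rr)
def gray(im): return gaussian_filter(cv2.cvtColor(im,cv2.COLOR_BGR2GRAY).astype(float),.6)
def rect(x0,x1,y0,y1,z): 
    c=[(x0,y0,z),(x1,y0,z),(x1,y1,z),(x0,y1,z)]; return [(c[i],c[(i+1)%4]) for i in range(4)]
def circ(r,z,n=48,x=0,y=0):
    a=np.linspace(0,2*np.pi,n+1); c=[(x+r*np.cos(t),y+r*np.sin(t),z) for t in a]; return [(c[i],c[i+1]) for i in range(n)]
def keysegs(z):
    S=[((-112,-7,z),(-18,-7,z)),((-18,-7,z),(-18,-12,z)),((-18,-12,z),(18,-12,z)),((18,-12,z),(18,12,z)),((18,12,z),(-18,12,z)),((-18,12,z),(-18,7,z)),((-18,7,z),(-112,7,z)),((-112,7,z),(-112,-7,z))]
    return S
def mm(S): return [(np.array(a)/1e3,np.array(b)/1e3) for a,b in S]
def overlay(n,im,p,S,col=(0,0,255),f=6,box=None):
    x0,y0,x1,y1=box; o=cv2.resize(im[y0:y1,x0:x1],None,fx=f,fy=f,interpolation=cv2.INTER_CUBIC)
    for p_,S_,c_ in (zip(p,S,col)):
        for a,b in mm(S_):
            u=proj(n,place(p_,[a,b])); u=((u-[x0,y0]+.5)*f-.5).round().astype(int)
            cv2.line(o,tuple(map(int,u[0])),tuple(map(int,u[1])),c_,1)
    return o
E
python3 - <<'E'
from h import *
t=cv2.imread("pics/top0.png"); s=cv2.imread("pics/scene0.png")
I={'top':gray(t),'scene':gray(s)}
def cr(l,f,o): return [((x+.5)/f-.5+o[0],(y+.5)/f-.5+o[1]) for x,y in l]
ta=cr([(118,47),(358,60),(343,545),(90,528)],6.5,(320,195))
for u in ta: print('adj top',unproj('top',u,.010).round(4))
sa=cr([(60,388),(228,568),(655,297)],6,(250,210))
for u in sa: print('adj scene',unproj('scene',u,.010).round(4))
for u in cr([(197,70),(277,73),(268,190),(185,187),(175,500),(222,503)],8,(250,190)): print('key top',unproj('top',u,.0145).round(4))
for u in cr([(550,100),(608,148),(92,345)],10,(230,190)): print('key sc',unproj('scene',u,.0145).round(4))
E
```

```text
adj top [0.5581 0.3045 0.01  ]
adj top [0.5539 0.2148 0.01  ]
adj top [0.3765 0.223  0.01  ]
adj top [0.3817 0.3144 0.01  ]
adj scene [0.3844 0.3144 0.01  ]
adj scene [0.3771 0.223  0.01  ]
adj scene [0.555  0.2144 0.01  ]
key top [0.5647 0.4589 0.0145]
key top [0.564  0.4346 0.0145]
key top [0.5282 0.4364 0.0145]
key top [0.5289 0.4614 0.0145]
key top [0.4355 0.4614 0.0145]
key top [0.4348 0.4475 0.0145]
key sc [0.5693 0.4624 0.0145]
key sc [0.5673 0.4391 0.0145]
key sc [0.4384 0.4598 0.0145]
```

```bash
cat >> h.py <<'E'
def A_models():
    plate=rect(-128,52,-47,47,10); sh=circ(16.5,86); 
    tang=rect(-9,9,-2,2,101); lip=rect(-110,-84,10.5,22.5,104.5); ring=circ(28,78)
    return plate,sh,tang,lip,ring
E
python3 - <<'E'
from h import *
t=cv2.imread("pics/top0.png"); s=cv2.imread("pics/scene0.png")
I={'top':gray(t),'scene':gray(s)}
plate,sh,tang,lip,ring=A_models()
E=lambda S:edges(None,mm(S))
p0=[.506,.262,0,-.047]
for nm,S in (('plate',plate),('sh',sh),('plate+sh',plate+sh),):
  for cams in (('top',),('scene',),('top','scene')):
    for fz in (True,False):
      if not fz and len(cams)<2: continue
      p,r,n=fit({c:I[c] for c in cams},{c:E(S) for c in cams},p0,freez=fz,rng=3)
      print(nm,cams,fz,p.round(4),round(r,2),n)
      if nm=='plate' and len(cams)==2 and fz: pa=p
k0=[.5465,.448,.0025,-.02]; K=keysegs(12)
for cams in (('top',),('scene',),('top','scene')):
    for fz in (True,False):
      if not fz and len(cams)<2: continue
      p,r,n=fit({c:I[c] for c in cams},{c:E(K) for c in cams},k0,freez=fz,rng=3)
      print('key',cams,fz,p.round(4),round(r,2),n)
      if len(cams)==2 and fz: pk=p
R,G,B=(0,0,255),(0,200,0),(255,0,0)
cv2.imwrite('pics/o1.png',overlay('top',t,[pa]*5,[plate,sh,tang,lip,ring],[R,R,G,B,G],6,(320,190,395,290)))
cv2.imwrite('pics/o2.png',overlay('scene',s,[pa]*5,[plate,sh,tang,lip,ring],[R,R,G,B,G],6,(250,210,370,305)))
a=overlay('top',t,[pk],[K],[R],7,(260,185,310,265));b=overlay('scene',s,[pk],[K],[R],7,(230,190,300,240))
o=np.zeros((570,800,3),np.uint8);o[:a.shape[0],:a.shape[1]]=a;o[:b.shape[0],a.shape[1]:][:,:b.shape[1]]=b[:,:800-a.shape[1]];cv2.imwrite('pics/o3.png',o)
np.save('pa.npy',pa);np.save('pk.npy',pk)
E
```

```text
plate ('top',) True [ 0.5057  0.2625 -0.     -0.0448] 0.44 136
plate ('scene',) True [ 0.5084  0.2635 -0.     -0.0512] 0.2 136
plate ('top', 'scene') True [ 0.5079  0.263   0.     -0.0505] 0.39 272
plate ('top', 'scene') False [ 0.5074  0.2626  0.0013 -0.0502] 0.37 272
sh ('top',) True [ 0.5049  0.2623 -0.     -1.6264] 0.15 72
sh ('scene',) True [ 0.5088  0.2635 -0.     -1.399 ] 0.25 72
sh ('top', 'scene') True [ 0.5066  0.2626  0.     -1.0977] 0.35 144
sh ('top', 'scene') False [ 0.5053  0.2622  0.0031 -0.5762] 0.28 144
plate+sh ('top',) True [ 0.5051  0.2622 -0.     -0.0497] 0.37 208
plate+sh ('scene',) True [ 0.5086  0.2637 -0.     -0.0491] 0.23 208
plate+sh ('top', 'scene') True [ 0.5076  0.263   0.     -0.0514] 0.41 416
plate+sh ('top', 'scene') False [ 0.5063  0.2623  0.0023 -0.0478] 0.37 416
key ('top',) True [ 0.5465  0.4482  0.0025 -0.0576] 0.1 75
key ('scene',) True [ 0.5507  0.4509  0.0025 -0.0547] 0.2 75
key ('top', 'scene') True [ 0.5505  0.4489  0.0025 -0.0552] 0.3 150
key ('top', 'scene') False [ 0.5479  0.4477  0.0055 -0.0571] 0.16 150
```

```bash
ls pics
```

```text
o1.png
o2.png
o3.png
s_adj.png
s_key.png
scene0.png
t_adj.png
t_key.png
top0.png
```

View pics/o1.png

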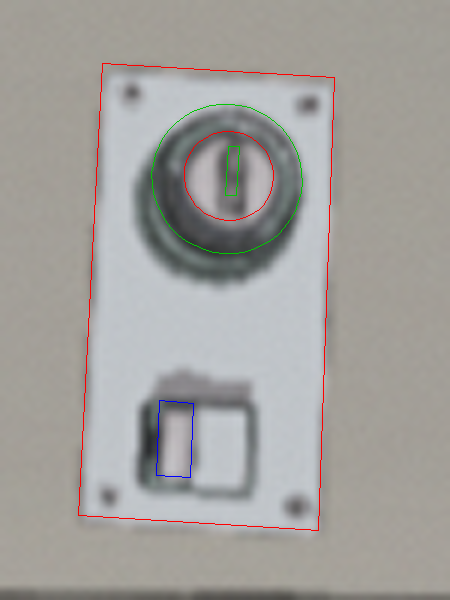

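View pics/o2.png

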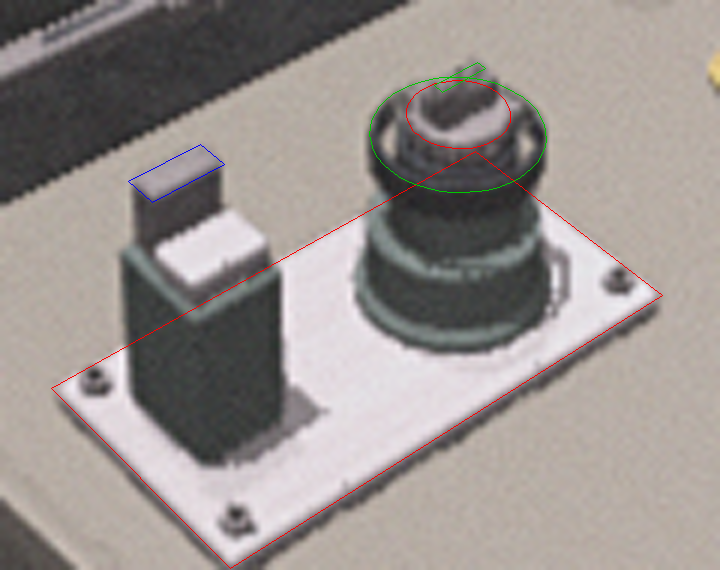

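View pics/o3.png

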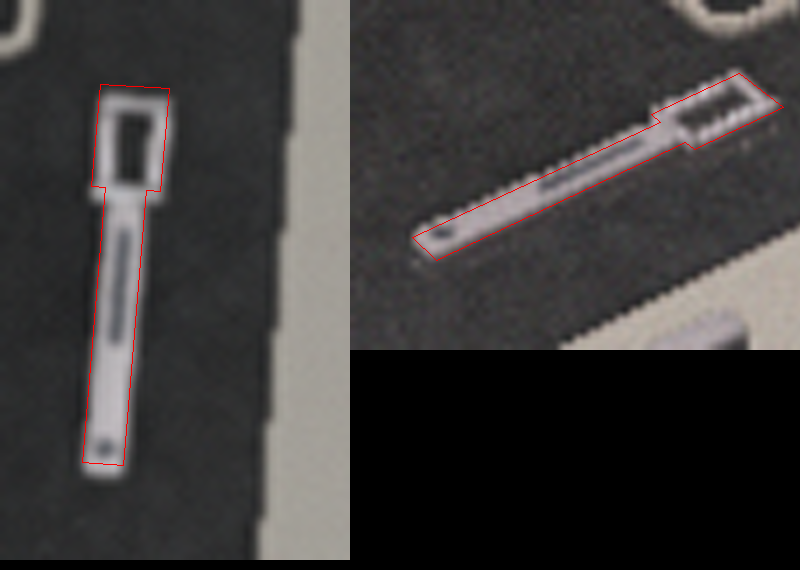

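```bash
cat > w.py <<'E'
import sys,numpy as np
from scipy.spatial.transform import Rotation as Ro
from rig import bot
# usage: w.py x y z yawdeg   (yaw = heading of tool y axis, deg from +Y towards -X (ccw seen from above))
s=bot.sense(); x,y,z,a=map(float,sys.argv[1:5])
R=np.array(s['ee_rot']); p=np.array(s['eef_pos'])
def Rt(a):
    a=np.radians(a); yv=np.array([-np.sin(a),np.cos(a),0]); zv=np.array([0,0,-1.]); return np.c_[np.cross(yv,zv),yv,zv]
T=Rt(a); d=R.T@(np.array([x,y,z])-p); w=Ro.from_matrix(R.T@T).as_rotvec()
print('t',round(s['t'],2),'p',p.round(4),'yaw',round(np.degrees(np.arctan2(-R[0,1],R[1,1])),2),'F',np.round(s['wrist_force'],2),'M',np.round(s['moment'],3),'w',round(s['width'],4))
print('mm',(d*1e3).round(1),'deg',np.degrees(w).round(2)); print('shares',(d/.2).round(4),(w/(np.pi/2)).round(4), 'q',np.round(s['q'],2))
E
python3 w.py .504 .4521 .10 -3.3
```

```text
t 0.1 p [0.1811 0.6497 0.2216] yaw -15.57 F [-0.41 -0.49 -0.44] M [ 0.002 -0.019 -0.016] w 0.0867
mm [-364.1 -103.4  121.8] deg [-1.000e-01 -1.000e-02 -1.227e+01]
shares [-1.8206 -0.5171  0.609 ] [-1.100e-03 -1.000e-04 -1.364e-01] q [-1.33  0.47 -0.05  1.53  0.02  1.14 -0.08]
```

```bash
python3 -m pendant '[[[-0.3,-0.09,0.1],[0,0,-0.07]],[[-0.6,-0.17,0.2],[0,0,-0.136]],[[-0.9,-0.26,0.3],[0,0,-0.136]],[[-1,-0.28,0.3],[0,0,-0.136]],[[-1,-0.28,0.3],[0,0,-0.136]]]' 50 25; python3 w.py .504 .4521 .06 -3.3
```

```text
t: 0.72
eef_pos: [0.362, 0.5399, 0.1616]
ee_rot: [[-0.998, 0.064, 0.001], [0.064, 0.998, -0.002], [-0.001, -0.002, -1.0]]
wrist_force: [0.2, 0.3, -0.3]
width: 0.0473
t 0.72 p [0.362  0.5399 0.1616] yaw -3.68 F [ 0.19  0.34 -0.34] M [0.016 0.011 0.024] w 0.0473
mm [-147.3  -78.3  101.9] deg [-0.13  0.04 -0.38]
shares [-0.7364 -0.3915  0.5094] [-0.0015  0.0004 -0.0042] q [-1.01  0.48 -0.05  1.66  0.03  1.    0.44]
```

```bash
python3 -m pendant '[[[-0.25,-0.13,0.15],[-0.001,0,-0.004]],[[-0.5,-0.26,0.3],[-0.001,0,-0.004]],[[-0.736,-0.39,0.45],[-0.001,0,-0.004]],[[-0.736,-0.39,0.45],[-0.001,0,-0.004]],[[-0.736,-0.39,0.45],[-0.001,0,-0.004]]]'; python3 w.py .504 .4521 .004 -3.3
python3 - <<'E'
from rig import bot
import cv2
for n in("scene","top"):
    cv2.imwrite(f"pics/{n}1.png",bot.snapshot(n)[:,:,::-1])
t=cv2.imread("pics/top1.png"); s=cv2.imread("pics/scene1.png")
cv2.imwrite("pics/a1.png",cv2.resize(t[150:280,220:330],None,fx=4.5,fy=4.5,interpolation=cv2.INTER_CUBIC))
cv2.imwrite("pics/b1.png",cv2.resize(s[110:260,200:340],None,fx=4,fy=4,interpolation=cv2.INTER_CUBIC))
E
```

```text
t: 1.35
eef_pos: [0.4995, 0.4581, 0.0725]
ee_rot: [[-0.999, 0.05, -0.001], [0.05, 0.999, 0.003], [0.002, 0.003, -1.0]]
wrist_force: [-0.9, 0.8, 0.6]
width: 0.0436
t 1.35 p [0.4995 0.4581 0.0725] yaw -2.87 F [-0.9   0.81  0.6 ] M [ 0.051  0.059 -0.026] w 0.0436
mm [-4.9 -5.9 68.4] deg [ 0.16 -0.09  0.43]
shares [-0.0244 -0.0297  0.3422] [ 0.0018 -0.001   0.0048] q [-0.78  0.62 -0.03  1.66  0.02  0.87  0.7 ]
```

View pics/a1.png

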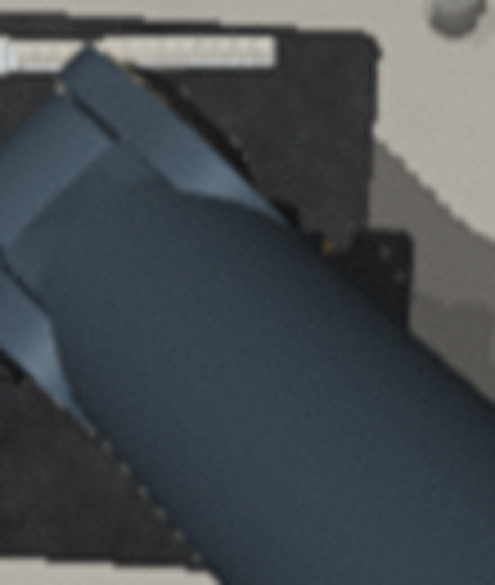

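View pics/b1.png

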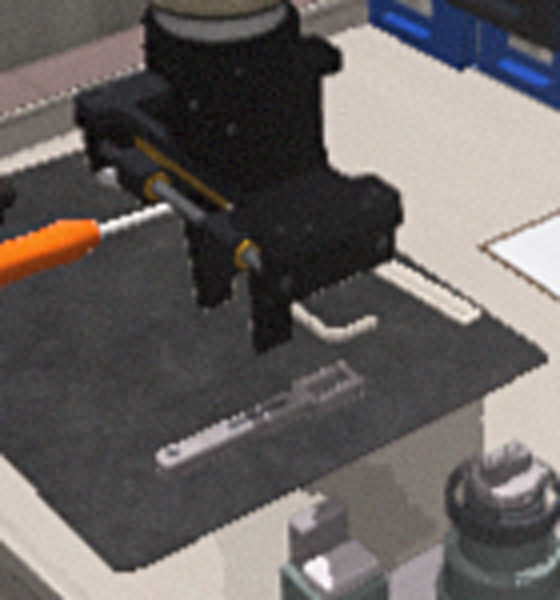

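```bash
python3 w.py .504 .4521 .035 -3.3; python3 -m pendant '[[[0,0,0.1],[0,0,0]],[[0,0,0.15],[0,0,0]],[[0,0,0.15],[0,0,0]],[[0,0,0.15],[0,0,0]],[[0,0,0.15],[0,0,0]]]' ; python3 w.py .504 .4521 .004 -3.3
```

```text
t 1.45 p [0.499  0.4592 0.0734] yaw -2.74 F [ 0.03  0.34 -0.15] M [ 0.03  -0.037 -0.002] w 0.0432
mm [-5.4 -7.  38.4] deg [ 0.24 -0.03  0.56]
shares [-0.0268 -0.0351  0.1921] [ 0.0026 -0.0004  0.0062] q [-0.78  0.62 -0.03  1.66  0.02  0.87  0.7 ]
t: 2.08
eef_pos: [0.5016, 0.4565, 0.043]
ee_rot: [[-0.999, 0.052, 0.001], [0.052, 0.999, 0.002], [-0.001, 0.002, -1.0]]
wrist_force: [0.6, 0.2, 0.9]
width: 0.0433
t 2.08 p [0.5016 0.4565 0.043 ] yaw -2.98 F [0.59 0.23 0.91] M [ 0.058 -0.02  -0.004] w 0.0433
mm [-2.7 -4.4 39. ] deg [0.14 0.04 0.32]
shares [-0.0133 -0.0218  0.1951] [0.0015 0.0004 0.0035] q [-0.78  0.65 -0.03  1.67  0.02  0.81  0.7 ]
```

```bash
python3 -m pendant '[[[0,0,0],[0,0,0]],[[0,0,0],[0,0,0]],[[0,0,0],[0,0,0]],[[0,0,0],[0,0,0]],[[0,0,0],[0,0,0]]]'
python3 - <<'E'
from rig import bot
import numpy as np
for i in range(6):
    s=bot.sense(); print(round(s['t'],3),np.round(s['eef_pos'],5),np.round(s['q'],4),np.round(s['joint_velocities'],3),np.round(s['wrist_force'],2),np.round(s['moment'],3)); bot.snapshot('top')
E
```

```text
t: 2.7
eef_pos: [0.5012, 0.4562, 0.0426]
ee_rot: [[-0.999, 0.052, 0.0], [0.052, 0.999, 0.002], [0.0, 0.002, -1.0]]
wrist_force: [0.3, 0.3, 0.3]
width: 0.0436
2.7 [0.50122 0.45624 0.04256] [-0.7797  0.6536 -0.0299  1.6732  0.0235  0.814   0.6994] [-0.001  0.     0.     0.001  0.003 -0.     0.001] [0.31 0.34 0.29] [ 0.013 -0.048 -0.031]
2.75 [0.50124 0.45623 0.04256] [-0.7796  0.6536 -0.0299  1.6731  0.0235  0.814   0.6994] [ 0.002 -0.001 -0.002  0.002  0.     0.    -0.002] [-0.11 -0.16  0.42] [0.092 0.028 0.007]
2.8 [0.50123 0.45628 0.04257] [-0.7797  0.6536 -0.0299  1.6731  0.0235  0.814   0.6994] [ 0.001 -0.001 -0.001 -0.001 -0.001  0.    -0.   ] [-0.72  0.52  0.09] [ 0.038 -0.049  0.039]
2.85 [0.50121 0.45627 0.04254] [-0.7797  0.6536 -0.0299  1.6731  0.0235  0.8139  0.6994] [ 0.    -0.     0.002  0.    -0.    -0.001 -0.001] [ 0.09 -0.55  0.16] [-0.01  -0.001 -0.04 ]
2.9 [0.50119 0.45629 0.04254] [-0.7797  0.6536 -0.0299  1.6731  0.0235  0.814   0.6994] [ 0.    -0.002  0.001 -0.    -0.     0.001 -0.   ] [-0.86 -0.15 -0.51] [ 0.023  0.019 -0.006]
2.95 [0.50122 0.45627 0.04254] [-0.7797  0.6536 -0.0299  1.6731  0.0235  0.814   0.6994] [ 0.001 -0.001  0.002  0.    -0.001 -0.001 -0.   ] [0.38 0.05 0.52] [0.016 0.015 0.032]
```

```bash
python3 -m pendant '[[[-0.015,-0.02,0.05],[0,0,0.004]],[[-0.015,-0.02,0.1],[0,0,0.004]],[[-0.015,-0.02,0.15],[0,0,0.004]],[[-0.015,-0.02,0.188],[0,0,0.004]],[[-0.015,-0.02,0.188],[0,0,0.004]]]' ; python3 -m pendant '[[[0,0,0],[0,0,0]],[[0,0,0],[0,0,0]],[[0,0,0],[0,0,0]],[[0,0,0],[0,0,0]],[[0,0,0],[0,0,0]]]' 10 30; python3 w.py .504 .4521 .004 -3.3
```

```text
t: 3.62
eef_pos: [0.5037, 0.4521, 0.0042]
ee_rot: [[-0.998, 0.058, -0.001], [0.058, 0.998, 0.001], [0.001, 0.001, -1.0]]
wrist_force: [0.6, -0.5, -0.5]
width: 0.0432
t: 4.25
eef_pos: [0.5041, 0.4518, 0.0051]
ee_rot: [[-0.998, 0.058, 0.0], [0.058, 0.998, 0.001], [0.0, 0.001, -1.0]]
wrist_force: [0.5, -1.6, 2.4]
width: 0.0137
t 4.25 p [0.5041 0.4518 0.0051] yaw -3.34 F [ 0.55 -1.61  2.37] M [-0.283  0.068  0.055] w 0.0137
mm [0.1 0.3 1.1] deg [ 0.07 -0.   -0.04]
shares [0.0004 0.0013 0.0055] [ 0.0008 -0.     -0.0004] q [-0.77  0.7  -0.03  1.69  0.02  0.75  0.7 ]
```

```bash
python3 -m pendant '[[[0,0,-0.15],[0,0,0]],[[0,0,-0.35],[0,0,0]],[[0,0,-0.6],[0,0,0]],[[0,0,-0.6],[0,0,0]],[[0,0,-0.6],[0,0,0]]]' ; python3 w.py .4623 .265 .125 -2.8
```

```text
t: 4.88
eef_pos: [0.5034, 0.4514, 0.1241]
ee_rot: [[-0.998, 0.058, -0.001], [0.058, 0.998, 0.001], [0.001, 0.001, -1.0]]
wrist_force: [-0.7, -0.2, -2.1]
width: 0.0135
t 4.88 p [0.5034 0.4514 0.1241] yaw -3.33 F [-0.75 -0.22 -2.06] M [-0.023  0.028  0.026] w 0.0135
mm [  30.2 -188.5   -1. ] deg [ 0.03 -0.06 -0.53]
shares [ 0.1509 -0.9425 -0.005 ] [ 0.0003 -0.0007 -0.0058] q [-0.77  0.56 -0.03  1.63  0.02  0.96  0.71]
```

```bash
python3 -m pendant '[[[0.03,-0.2,0],[0,0,-0.006]],[[0.07,-0.4,0],[0,0,-0.006]],[[0.11,-0.65,0],[0,0,-0.006]],[[0.15,-0.85,0],[0,0,-0.006]],[[0.15,-0.942,0],[0,0,-0.006]]]' ; python3 -m pendant '[[[0,0,0],[0,0,0]],[[0,0,0],[0,0,0]],[[0,0,0],[0,0,0]],[[0,0,0],[0,0,0]],[[0,0,0],[0,0,0]]]'; python3 w.py .4623 .265 .125 -2.8
python3 - <<'E'
from rig import bot
import cv2
for n in("scene","top"):
    cv2.imwrite(f"pics/{n}2.png",bot.snapshot(n)[:,:,::-1])
t=cv2.imread("pics/top2.png"); s=cv2.imread("pics/scene2.png")
cv2.imwrite("pics/a2.png",cv2.resize(t[150:290,280:410],None,fx=4.2,fy=4.2,interpolation=cv2.INTER_CUBIC))
cv2.imwrite("pics/b2.png",cv2.resize(s[170:300,240:380],None,fx=4.5,fy=4.5,interpolation=cv2.INTER_CUBIC))
E
```

```text
t: 5.5
eef_pos: [0.4614, 0.2625, 0.1228]
ee_rot: [[-0.999, 0.051, -0.004], [0.051, 0.999, -0.001], [0.004, -0.001, -1.0]]
wrist_force: [0.6, -0.3, -0.8]
width: 0.0134
t: 6.12
eef_pos: [0.4631, 0.2661, 0.1246]
ee_rot: [[-0.999, 0.048, 0.0], [0.048, 0.999, 0.002], [0.0, 0.002, -1.0]]
wrist_force: [-1.1, -0.4, -1.3]
width: 0.0139
t 6.12 p [0.4631 0.2661 0.1246] yaw -2.76 F [-1.13 -0.39 -1.28] M [-0.016 -0.03  -0.035] w 0.0139
mm [ 0.7 -1.1 -0.4] deg [ 0.1  -0.    0.04]
shares [ 0.0035 -0.0057 -0.0022] [ 0.0011 -0.      0.0005] q [-0.58  0.35 -0.02  1.97  0.01  0.82  0.91]
```

View pics/a2.png

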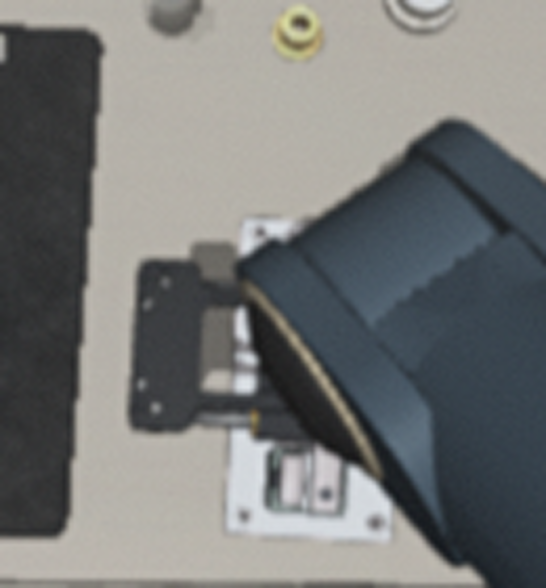

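View pics/b2.png

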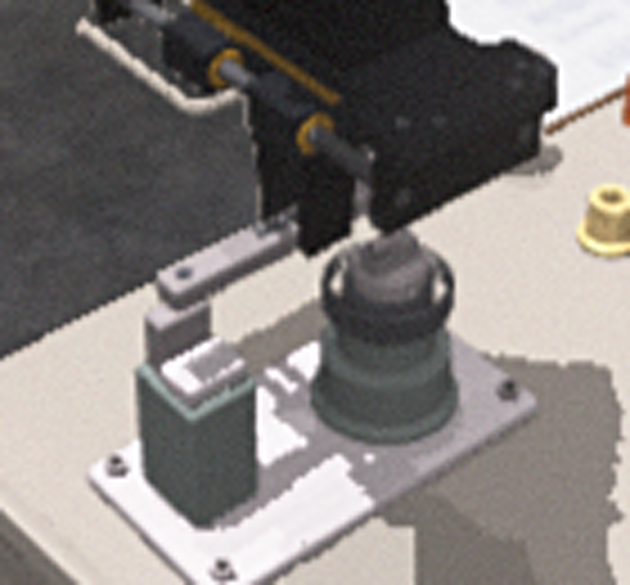

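```bash
cat > tail.py <<'E'
from h import *
import sys
n=sys.argv[1]; zu=float(sys.argv[2]); x0,y0,yaw=map(float,sys.argv[3:6]); xe=float(sys.argv[6]) if len(sys.argv)>6 else -75
t=cv2.imread(f"pics/top{n}.png"); s=cv2.imread(f"pics/scene{n}.png"); I={'top':gray(t),'scene':gray(s)}
z=12
S=[((-112,-7,z),(xe,-7,z)),((xe,7,z),(-112,7,z)),((-112,7,z),(-112,-7,z))]
import h
E=edges(None,mm(S),.002)
adj={'top':(.5051,.2622),'scene':(.5086,.2637)}
for c,off in(('top',(-.0017,-.0008)),('scene',(.0018,.0007))):
    p0=[x0+off[0],y0+off[1],zu,yaw]
    # fixed yaw: residual search by grid of score
    best=None
    g=I[c]
    pt,tn=E
    def score(dx,dy):
        p=[p0[0]+dx,p0[1]+dy,zu,yaw]
        u=proj(c,place(p,pt)); u2=proj(c,place(p,pt+tn*1e-3)); d=u2-u; d/=np.linalg.norm(d,axis=1)[:,None]; nr=np.c_[-d[:,1],d[:,0]]
        f=lambda k: map_coordinates(g,[(u+k*nr)[:,1],(u+k*nr)[:,0]],order=1)
        return np.mean(np.abs(f(.8)-f(-.8)))
    gr=np.arange(-.005,.0051,.00025)
    M=np.array([[score(a,b) for b in gr] for a in gr]); i,j=np.unravel_index(M.argmax(),M.shape)
    p=[p0[0]+gr[i],p0[1]+gr[j],zu,yaw]
    a=adj[c]; rel=np.array([p[0]-a[0],p[1]-a[1]])*1e3
    print(c,'key fit',np.round(p,4),'score',M.max().round(1),M[20,20].round(1),'slot minus barrel mm',rel.round(2))
    bx=(300,170,400,290) if c=='top' else (240,180,380,300)
    o=overlay(c,t if c=='top' else s,[p],[S],[(0,0,255)],5,bx); cv2.imwrite(f'pics/f_{c}{n}.png',o)
E
python3 - <<'E'
import numpy as np
a=np.radians(-2.76); print(.4631+.0446*np.cos(a),.2661+.0446*np.sin(a))
E
python3 tail.py 2 .122 .5076 .2640 -.0482
```

```text
0.5076482638888812 0.26395240029646866
top key fit [ 0.5032  0.2614  0.122  -0.0482] score 29.4 16.1 slot minus barrel mm [-1.95 -0.75]
scene key fit [ 0.5097  0.2667  0.122  -0.0482] score 73.4 53.3 slot minus barrel mm [1.05 3.  ]
```

View pics/f_top2.png

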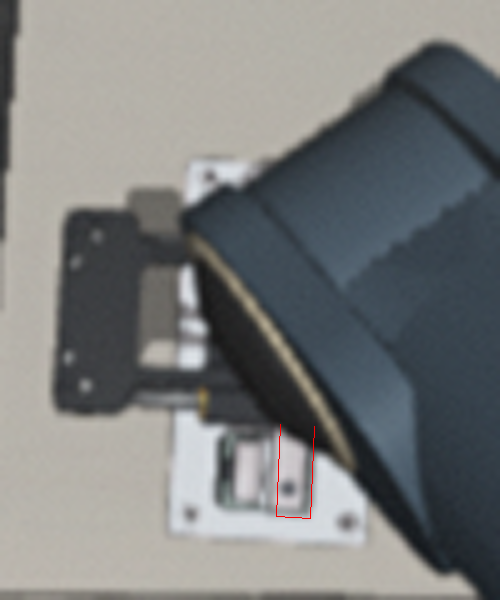

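View pics/f_scene2.png

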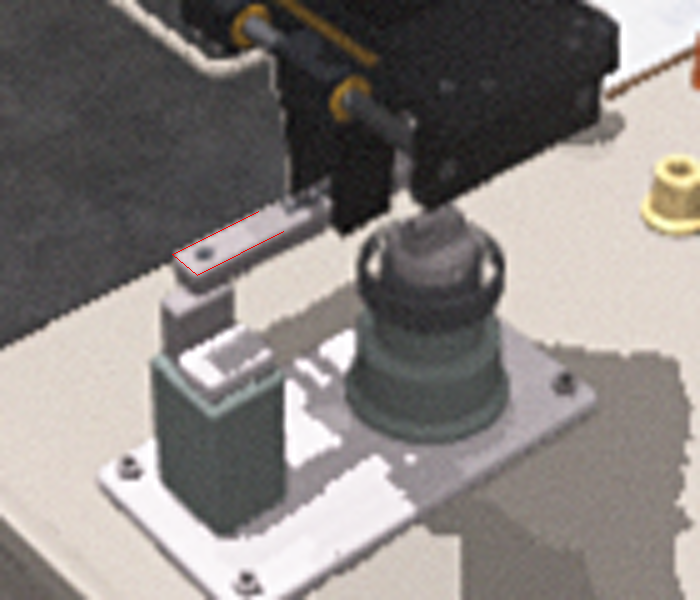

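```bash
cat > hole.py <<'E'
from h import *
def hole(n,im,guess,r=3):
    g=cv2.cvtColor(im,cv2.COLOR_BGR2GRAY).astype(float)
    u,v=np.round(guess).astype(int); P=g[v-r:v+r+1,u-r:u+r+1]; yy,xx=np.mgrid[v-r:v+r+1,u-r:u+r+1]
    w=np.clip(np.percentile(P,70)-15-P,0,None); d=np.hypot(xx-guess[0],yy-guess[1]); w[d>2.6]=0
    return np.array([(w*xx).sum()/w.sum(),(w*yy).sum()/w.sum()])
if __name__=="__main__":
    t0=cv2.imread("pics/top0.png"); s0=cv2.imread("pics/scene0.png");t2=cv2.imread("pics/top2.png"); s2=cv2.imread("pics/scene2.png")
    G={('top',0):(200/8+250,472/8+190),('scene',0):(131/10+230,330/10+190),('top',2):(326/4.2+280,494/4.2+150),('scene',2):(183/4.5+240,272/4.5+170)}
    H={}
    for (c,k),g in G.items():
        im={'top':{0:t0,2:t2},'scene':{0:s0,2:s2}}[c][k]
        h=hole(c,im,np.array(g)-.4); H[c,k]=h; print(c,k,h.round(2),np.round(g,2))
    for c,pk in(('top',(.5465,.4482,-.0576)),('scene',(.5507,.4509,-.0547))):
        w=unproj(c,H[c,0],.0145); d=w[:2]-pk[:2]; a=-.057; print(c,'local',np.round([np.cos(a)*d[0]+np.sin(a)*d[1],-np.sin(a)*d[0]+np.cos(a)*d[1]],4))
    # triangulate held
    for k in (0,2):
        f=lambda X: np.r_[proj('top',X[None])[0]-H['top',k],proj('scene',X[None])[0]-H['scene',k]]
        r=least_squares(f,np.array([.4,.3,.1])); print(k,'tri',r.x.round(4),'res',r.fun.round(2))
    for c in('top','scene'):
        for z in(.134,): 
            w=unproj(c,H[c,2],z); print(c,z,w.round(4),'disp',(w-unproj(c,H[c,0],.0145)).round(4))
E
python3 hole.py
```

```text
top 0 [274.65 248.61] [275. 249.]
scene 0 [242.24 222.24] [243.1 223. ]
top 2 [357.21 267.18] [357.62 267.62]
scene 2 [280.41 230.29] [280.67 230.44]
top local [-0.103 -0.   ]
scene local [-0.1035  0.003 ]
0 tri [0.4435 0.4532 0.0208] res [ 0.02 -0.03 -0.03  0.  ]
2 tri [0.4033 0.2688 0.1379] res [ 0.18 -0.25 -0.26  0.03]
top 0.134 [0.4028 0.2689 0.134 ] disp [-0.0409 -0.1852  0.1195]
scene 0.134 [0.4065 0.2722 0.134 ] disp [-0.0411 -0.1876  0.1195]
```

```bash
python3 -m pendant '[[[0.004,-0.006,0.02],[0,0,0]],[[0.004,-0.006,0.05],[0,0,0]],[[0.004,-0.006,0.08],[0,0,0]],[[0.004,-0.006,0.1],[0,0,0]],[[0.004,-0.006,0.1],[0,0,0]]]' ; python3 w.py .4623 .2648 .0886 -2.8; python3 -m pendant '[[[0,0,0],[0,0,0]],[[0,0,0.01],[0,0,0]],[[0,0,0.02],[0,0,0]],[[0,0,0.03],[0,0,0]],[[0,0,0.03],[0,0,0]]]' ; python3 w.py .4623 .2648 .0886 -2.8
```

```text
t: 6.85
eef_pos: [0.462, 0.2644, 0.1042]
ee_rot: [[-0.999, 0.049, -0.001], [0.049, 0.999, 0.001], [0.001, 0.001, -1.0]]
wrist_force: [0.1, -0.4, -1.5]
width: 0.0133
t 6.85 p [0.462  0.2644 0.1042] yaw -2.79 F [ 0.08 -0.39 -1.5 ] M [ 0.04  -0.005  0.023] w 0.0133
mm [-0.3  0.4 15.6] deg [ 0.06 -0.05  0.01]
shares [-0.0015  0.0022  0.0778] [ 0.0007 -0.0005  0.0001] q [-0.58  0.38 -0.02  1.99  0.01  0.77  0.91]
t: 7.48
eef_pos: [0.4622, 0.2644, 0.0984]
ee_rot: [[-0.999, 0.049, -0.0], [0.049, 0.999, 0.001], [0.0, 0.001, -1.0]]
wrist_force: [-0.0, 0.1, -1.4]
width: 0.0137
t 7.47 p [0.4622 0.2644 0.0984] yaw -2.8 F [-0.01  0.13 -1.39] M [0.032 0.016 0.052] w 0.0137
mm [-0.1  0.4  9.8] deg [ 0.08 -0.02  0.  ]
shares [-0.0007  0.0019  0.0491] [ 0.0009 -0.0002  0.    ] q [-0.58  0.39 -0.02  1.99  0.01  0.76  0.91]
```

```bash
python3 -m pendant '[[[0,0,0.005],[0,0,0]],[[0,0,0.01],[0,0,0]],[[0,0,0.015],[0,0,0]],[[0,0,0.02],[0,0,0]],[[0,0,0.02],[0,0,0]]]' ; python3 w.py .4623 .2648 .0886 -2.8;python3 -m pendant '[[[0,0,0.005],[0,0,0]],[[0,0,0.01],[0,0,0]],[[0,0,0.015],[0,0,0]],[[0,0,0.02],[0,0,0]],[[0,0,0.02],[0,0,0]]]' ; python3 w.py .4623 .2648 .0886 -2.8
```

```text
t: 8.1
eef_pos: [0.4622, 0.2645, 0.0945]
ee_rot: [[-0.999, 0.049, -0.0], [0.049, 0.999, 0.002], [0.0, 0.002, -1.0]]
wrist_force: [0.2, -0.5, -1.3]
width: 0.0138
t 8.1 p [0.4622 0.2645 0.0945] yaw -2.79 F [ 0.2  -0.46 -1.33] M [-0.007  0.056  0.021] w 0.0138
mm [-0.1  0.3  5.9] deg [ 0.09 -0.01  0.01]
shares [-0.0005  0.0015  0.0296] [ 0.001  -0.0001  0.0001] q [-0.58  0.39 -0.02  2.    0.01  0.75  0.91]
t: 8.72
eef_pos: [0.4622, 0.2645, 0.0905]
ee_rot: [[-0.999, 0.049, -0.0], [0.049, 0.999, 0.002], [0.0, 0.002, -1.0]]
wrist_force: [-0.3, 0.1, -1.0]
width: 0.0136
t 8.72 p [0.4622 0.2645 0.0905] yaw -2.79 F [-0.26  0.13 -0.97] M [ 0.072 -0.057  0.01 ] w 0.0136
mm [-0.1  0.3  1.9] deg [ 0.09 -0.01  0.01]
shares [-0.0004  0.0014  0.0097] [ 0.001  -0.0001  0.0001] q [-0.58  0.4  -0.02  2.    0.01  0.74  0.91]
```

```bash
python3 -m pendant '[[[0,0,0.004],[0,0,0]],[[0,0,0.008],[0,0,0]],[[0,0,0.012],[0,0,0]],[[0,0,0.012],[0,0,0]],[[0,0,0.012],[0,0,0]]]' ; python3 w.py .4623 .2648 .0886 -2.8
python3 - <<'E'
from rig import bot
import cv2
for n in("scene","top"):
    cv2.imwrite(f"pics/{n}3.png",bot.snapshot(n)[:,:,::-1])
s=cv2.imread("pics/scene3.png")
cv2.imwrite("pics/b3.png",cv2.resize(s[180:300,240:370],None,fx=5,fy=5,interpolation=cv2.INTER_CUBIC))
E
```

```text
t: 9.35
eef_pos: [0.4622, 0.2646, 0.0885]
ee_rot: [[-0.999, 0.049, 0.0], [0.049, 0.999, 0.002], [-0.0, 0.002, -1.0]]
wrist_force: [-1.1, -0.9, 3.2]
width: 0.0137
t 9.35 p [0.4622 0.2646 0.0885] yaw -2.79 F [-1.05 -0.86  3.2 ] M [-0.177  0.335  0.027] w 0.0137
mm [-0.1  0.3 -0.1] deg [0.1  0.   0.01]
shares [-0.0003  0.0013 -0.0003] [0.0011 0.     0.0001] q [-0.58  0.4  -0.02  2.    0.01  0.74  0.91]
```

View pics/b3.png

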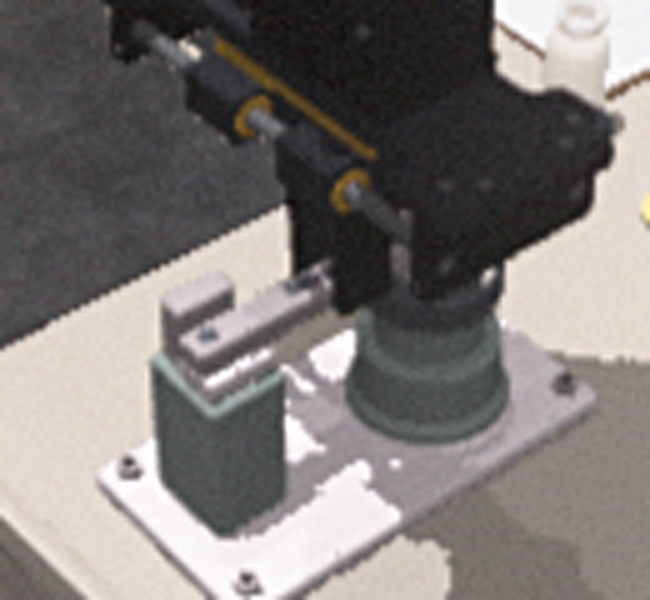

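```bash
python3 -m pendant '[[[0,0,0],[0,0,0]],[[0,0,0],[0,0,0]],[[0,0,0],[0,0,0]],[[0,0,0],[0,0,0]],[[0,0,-0.03],[0,0,0]]]' 45; python3 -m pendant '[[[0,0,-0.1],[0,0,0]],[[0,0,-0.3],[0,0,0]],[[0,0,-0.5],[0,0,0]],[[0,0,-0.5],[0,0,0]],[[0,0,-0.5],[0,0,0]]]' 100;  python3 w.py .5068 .2628 .20 -2.8
```

```text
t: 10.07
eef_pos: [0.4619, 0.2643, 0.094]
ee_rot: [[-0.999, 0.049, -0.001], [0.049, 0.999, 0.001], [0.001, 0.001, -1.0]]
wrist_force: [0.1, -0.1, -0.4]
width: 0.0384
t: 10.7
eef_pos: [0.4618, 0.2641, 0.1939]
ee_rot: [[-0.999, 0.049, -0.0], [0.049, 0.999, 0.001], [0.0, 0.001, -1.0]]
wrist_force: [-0.7, -0.8, -0.9]
width: 0.0807
t 10.7 p [0.4618 0.2641 0.1939] yaw -2.79 F [-0.66 -0.8  -0.88] M [ 0.068  0.019 -0.06 ] w 0.0807
mm [-45.    0.9  -6.1] deg [ 0.07 -0.03  0.01]
shares [-0.225   0.0046 -0.0304] [ 0.0008 -0.0003  0.0001] q [-0.58  0.27 -0.02  1.91  0.    0.97  0.92]
```

```bash
python3 -m pendant '[[[-0.05,0.005,0],[0,0,-0.1]],[[-0.1,0.005,0],[0,0,-0.2]],[[-0.15,0.007,0],[0,0,-0.3]],[[-0.2,0.007,0],[0,0,-0.4]],[[-0.225,0.007,0],[0,0,-0.478]]]'; python3 -m pendant '[[[0,0,0],[0,0,0]],[[0,0,0],[0,0,0]],[[0,0,0],[0,0,0]],[[0,0,0],[0,0,0]],[[0,0,0],[0,0,0]]]';  python3 w.py .5068 .2625 .056 40;  python3 - <<'E'
from rig import bot
import cv2
for n in("scene","top"):
    cv2.imwrite(f"pics/{n}4.png",bot.snapshot(n)[:,:,::-1])
s=cv2.imread("pics/scene4.png")
cv2.imwrite("pics/b4.png",cv2.resize(s[180:300,240:380],None,fx=5,fy=5,interpolation=cv2.INTER_CUBIC))
E
```

```text
t: 11.32
eef_pos: [0.5068, 0.2628, 0.1923]
ee_rot: [[-0.761, -0.649, -0.003], [-0.649, 0.761, -0.0], [0.002, 0.002, -1.0]]
wrist_force: [-0.0, -0.6, 0.1]
width: 0.0868
t: 11.95
eef_pos: [0.5071, 0.2636, 0.1943]
ee_rot: [[-0.764, -0.646, 0.0], [-0.646, 0.764, 0.002], [-0.001, 0.001, -1.0]]
wrist_force: [-1.1, 0.5, -0.4]
width: 0.0871
t 11.95 p [0.5071 0.2636 0.1943] yaw 40.23 F [-1.08  0.46 -0.36] M [0.091 0.07  0.025] w 0.0871
mm [  1.2  -0.8 138.3] deg [0.07 0.07 0.23]
shares [ 0.0059 -0.004   0.6915] [0.0007 0.0008 0.0025] q [-0.44  0.33 -0.14  1.81  0.05  1.    1.67]
```

View pics/b4.png

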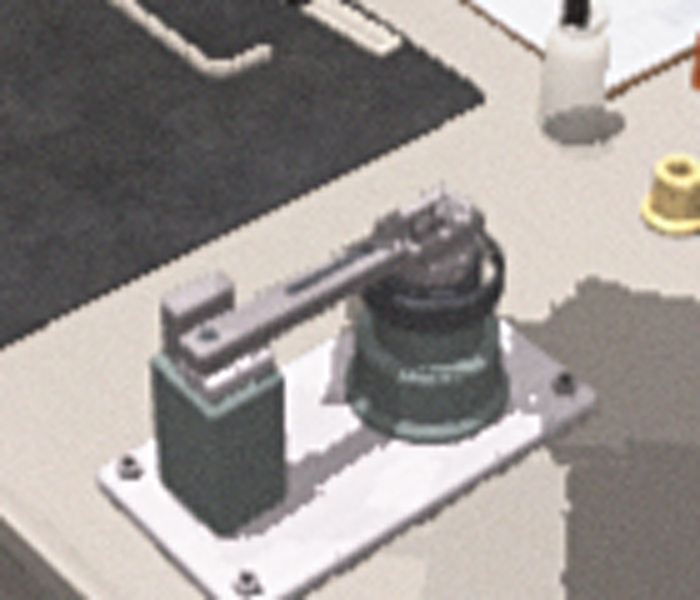

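View pics/top4.png

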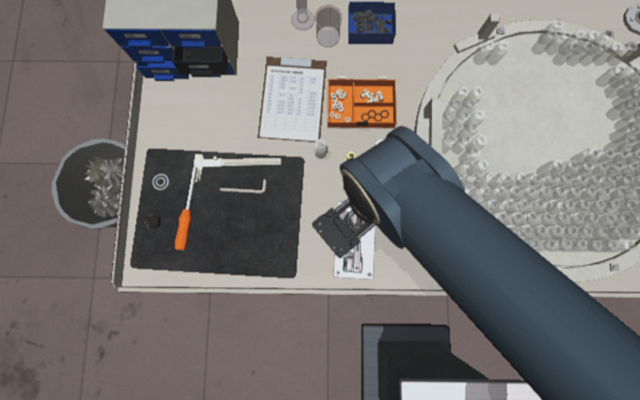

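```bash
python3 -m pendant '[[[0.006,-0.004,0.15],[0,0,0]],[[0.006,-0.004,0.3],[0,0,0]],[[0.006,-0.004,0.4],[0,0,0]],[[0.006,-0.004,0.45],[0,0,0]],[[0.006,-0.004,0.5],[0,0,0]]]'; python3 -m pendant '[[[0,0,0.04],[0,0,0]],[[0,0,0.08],[0,0,0]],[[0,0,0.12],[0,0,0]],[[0,0,0.16],[0,0,0]],[[0,0,0.19],[0,0,0]]]';  python3 w.py .5068 .2625 .056 40
python3 - <<'E'
from rig import bot
import cv2
for n in("scene",):
    cv2.imwrite(f"pics/{n}5.png",bot.snapshot(n)[:,:,::-1])
s=cv2.imread("pics/scene5.png")
cv2.imwrite("pics/b5.png",cv2.resize(s[180:300,240:380],None,fx=5,fy=5,interpolation=cv2.INTER_CUBIC))
E
```

```text
t: 12.68
eef_pos: [0.5073, 0.2626, 0.0943]
ee_rot: [[-0.764, -0.646, 0.001], [-0.646, 0.764, 0.002], [-0.002, 0.001, -1.0]]
wrist_force: [-0.2, 0.1, 0.5]
width: 0.0871
t: 13.3
eef_pos: [0.5068, 0.2623, 0.0557]
ee_rot: [[-0.764, -0.646, -0.0], [-0.646, 0.764, 0.001], [-0.001, 0.001, -1.0]]
wrist_force: [0.0, 1.0, 0.2]
width: 0.0871
t 13.3 p [0.5068 0.2623 0.0557] yaw 40.22 F [0.03 1.03 0.15] M [0.099 0.006 0.001] w 0.0871
mm [-0.2  0.1 -0.3] deg [0.07 0.04 0.22]
shares [-0.0008  0.0007 -0.0017] [0.0008 0.0005 0.0025] q [-0.46  0.5  -0.12  1.93  0.09  0.72  1.64]
```

View pics/b5.png

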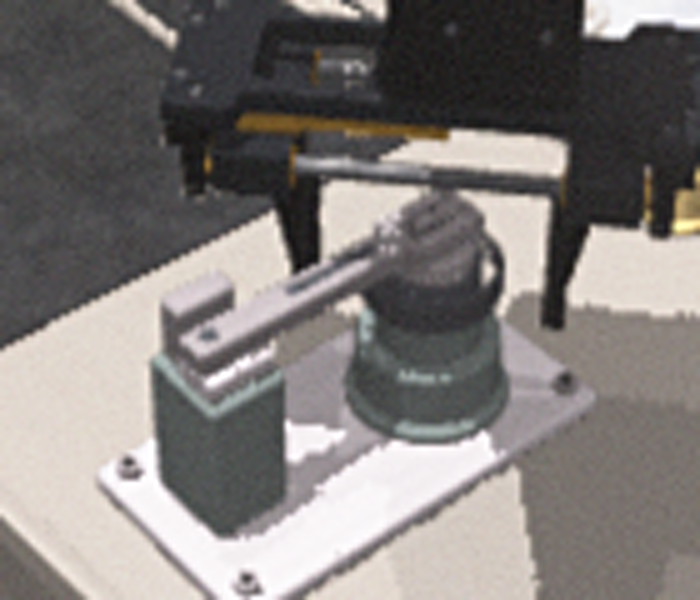

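```bash
python3 -m pendant '[[[0,0,0],[0,0,0]],[[0,0,0],[0,0,0]],[[0,0,0],[0,0,0]],[[0,0,0],[0,0,0]],[[0,0,0],[0,0,0]]]' 50 40; python3 w.py .5068 .2625 .056 40;python3 -m pendant '[[[0,0,0],[0,0,0]],[[0,0,0],[0,0,0]],[[0,0,0],[0,0,0]],[[0,0,0],[0,0,0]],[[0,0,0],[0,0,0]]]'; python3 w.py .5068 .2625 .056 40
```

```text
t: 13.98
eef_pos: [0.507, 0.2624, 0.0564]
ee_rot: [[-0.763, -0.646, 0.0], [-0.646, 0.763, 0.002], [-0.002, 0.001, -1.0]]
wrist_force: [-0.3, 0.2, 0.6]
width: 0.0551
t 13.97 p [0.507  0.2624 0.0564] yaw 40.23 F [-0.34  0.22  0.64] M [-0.003  0.063 -0.004] w 0.0551
mm [0.1 0.2 0.4] deg [0.06 0.09 0.23]
shares [0.0006 0.0012 0.0022] [0.0006 0.001  0.0025] q [-0.46  0.5  -0.12  1.93  0.09  0.72  1.64]
t: 14.6
eef_pos: [0.5071, 0.2624, 0.0564]
ee_rot: [[-0.764, -0.646, 0.0], [-0.646, 0.764, 0.002], [-0.001, 0.001, -1.0]]
wrist_force: [0.3, -1.0, 3.7]
width: 0.0552
t 14.6 p [0.5071 0.2624 0.0564] yaw 40.22 F [ 0.34 -1.    3.72] M [-0.114  0.007  0.012] w 0.0552
mm [0.1 0.3 0.4] deg [0.06 0.09 0.22]
shares [0.0007 0.0013 0.0022] [0.0006 0.001  0.0025] q [-0.46  0.5  -0.12  1.93  0.09  0.72  1.64]
```

```bash
cat > m.py <<'E'
from rig import bot
import numpy as np
M=[];F=[]
for i in range(5):
    s=bot.sense(); M.append(s['moment']);F.append(s['wrist_force']); 
    if i<4: bot.snapshot('top')
R=np.array(s['ee_rot']); print('t',round(s['t'],2),'p',np.round(s['eef_pos'],4),'yaw',round(np.degrees(np.arctan2(-R[0,1],R[1,1])),2),'F',np.mean(F,0).round(2),'M',np.mean(M,0).round(3),'w',round(s['width'],4))
E
python3 m.py
python3 -m pendant '[[[0,0,0],[0,0,0.03]],[[0,0,0],[0,0,0.07]],[[0,0,0],[0,0,0.12]],[[0,0,0],[0,0,0.17]],[[0,0,0],[0,0,0.2]]]';python3 m.py
```

```text
t 14.8 p [0.5071 0.2624 0.0564] yaw 40.22 F [ 0.2  -0.71  3.59] M [-0.153  0.004  0.008] w 0.0551
t: 15.42
eef_pos: [0.5072, 0.2622, 0.0564]
ee_rot: [[-0.926, -0.377, 0.001], [-0.377, 0.926, 0.001], [-0.001, 0.001, -1.0]]
wrist_force: [0.8, -1.2, 2.9]
width: 0.0551
t 15.62 p [0.5072 0.2621 0.0564] yaw 22.26 F [ 0.71 -1.29  4.09] M [-0.306 -0.114  0.079] w 0.055
```

```bash
python3 -m pendant '[[[0,0,0],[0,0,0.02]],[[0,0,0],[0,0,0.04]],[[0,0,0],[0,0,0.06]],[[0,0,0],[0,0,0.08]],[[0,0,0],[0,0,0.1]]]';python3 w.py .5 .26 .05 0|head -1;python3 m.py
python3 -m pendant '[[[0,0,0],[0,0,0.007]],[[0,0,0],[0,0,0.014]],[[0,0,0],[0,0,0.02]],[[0,0,0],[0,0,0.027]],[[0,0,0],[0,0,0.033]]]';python3 m.py
```

```text
t: 16.25
eef_pos: [0.5072, 0.2621, 0.0563]
ee_rot: [[-0.974, -0.227, 0.001], [-0.227, 0.974, 0.001], [-0.001, 0.001, -1.0]]
wrist_force: [1.0, -2.8, 5.5]
width: 0.055
t 16.25 p [0.5072 0.2621 0.0563] yaw 13.1 F [ 0.96 -2.8   5.48] M [-0.607 -0.287  0.137] w 0.055
t 16.45 p [0.5072 0.2621 0.0564] yaw 13.14 F [ 1.18 -2.87  5.18] M [-0.601 -0.287  0.066] w 0.0549
t: 17.08
eef_pos: [0.5072, 0.2621, 0.0564]
ee_rot: [[-0.984, -0.177, 0.001], [-0.177, 0.984, 0.001], [-0.001, 0.001, -1.0]]
wrist_force: [1.7, -3.4, 5.9]
width: 0.0553
t 17.27 p [0.5072 0.262  0.0564] yaw 10.17 F [ 1.23 -2.98  5.76] M [-0.632 -0.319  0.074] w 0.055
```

```bash
python3 -m pendant '[[[0,0,0],[0,0,0.007]],[[0,0,0],[0,0,0.014]],[[0,0,0],[0,0,0.02]],[[0,0,0],[0,0,0.027]],[[0,0,0],[0,0,0.033]]]';python3 m.py;  python3 - <<'E'
from rig import bot
import cv2
s=bot.snapshot("scene")[:,:,::-1]; cv2.imwrite("pics/scene6.png",s)
cv2.imwrite("pics/b6.png",cv2.resize(s[180:300,240:380],None,fx=5,fy=5,interpolation=cv2.INTER_CUBIC))
E
```

```text
t: 17.9
eef_pos: [0.5072, 0.262, 0.0564]
ee_rot: [[-0.992, -0.125, 0.001], [-0.125, 0.992, 0.001], [-0.001, 0.001, -1.0]]
wrist_force: [1.2, -2.3, 5.1]
width: 0.0549
t 18.1 p [0.5072 0.262  0.0564] yaw 7.2 F [ 1.4  -2.72  5.26] M [-0.634 -0.283  0.082] w 0.0552
```

View pics/b6.png

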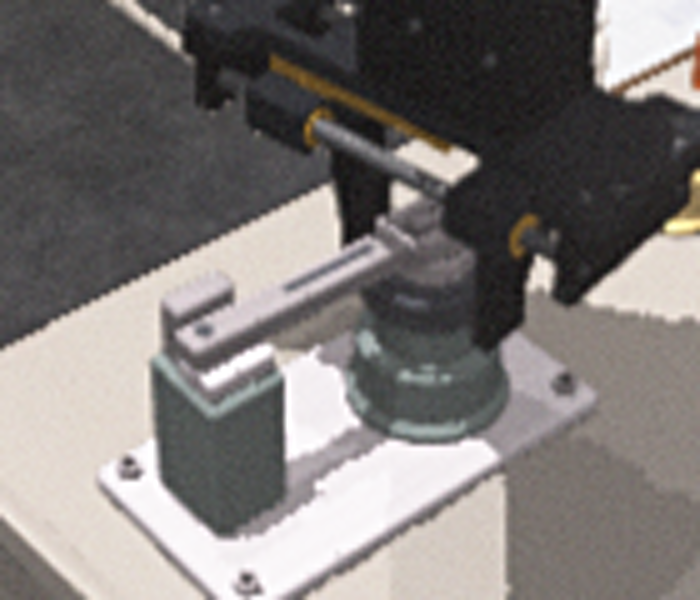

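```bash
python3 -m pendant '[[[0,0,0],[0,0,0.007]],[[0,0,0],[0,0,0.014]],[[0,0,0],[0,0,0.02]],[[0,0,0],[0,0,0.027]],[[0,0,0],[0,0,0.033]]]' >/dev/null;python3 m.py
```

```text
t 18.98 p [0.5072 0.262  0.0564] yaw 4.23 F [ 1.25 -3.24  5.3 ] M [-0.657 -0.299  0.066] w 0.0553
```

```bash
python3 -m pendant '[[[0,0,0],[0,0,0.007]],[[0,0,0],[0,0,0.014]],[[0,0,0],[0,0,0.02]],[[0,0,0],[0,0,0.027]],[[0,0,0],[0,0,0.033]]]' >/dev/null;python3 m.py
```

```text
t 19.8 p [0.5072 0.2619 0.0563] yaw 1.25 F [ 1.38 -2.79  5.73] M [-0.685 -0.318  0.075] w 0.0549
```

```bash
python3 -m pendant '[[[0,0,0],[0,0,0.007]],[[0,0,0],[0,0,0.014]],[[0,0,0],[0,0,0.02]],[[0,0,0],[0,0,0.027]],[[0,0,0],[0,0,0.033]]]' >/dev/null;python3 m.py
```

```text
t 20.62 p [0.5073 0.2619 0.0564] yaw -1.71 F [ 1.34 -3.59  5.36] M [-0.681 -0.291  0.044] w 0.0552
```

```bash
python3 -m pendant '[[[0,0,0],[0,0,0.007]],[[0,0,0],[0,0,0.014]],[[0,0,0],[0,0,0.02]],[[0,0,0],[0,0,0.027]],[[0,0,0],[0,0,0.033]]]' >/dev/null;python3 m.py
```

```text
t 21.45 p [0.5072 0.2618 0.0564] yaw -4.69 F [ 1.64 -2.86  5.59] M [-0.708 -0.271  0.083] w 0.055
```

```bash
python3 -m pendant '[[[0,0,0],[0,0,0.007]],[[0,0,0],[0,0,0.014]],[[0,0,0],[0,0,0.02]],[[0,0,0],[0,0,0.027]],[[0,0,0],[0,0,0.033]]]' >/dev/null;python3 m.py
```

```text
t 22.27 p [0.5073 0.2618 0.0564] yaw -7.66 F [ 1.35 -3.36  5.46] M [-0.741 -0.287  0.072] w 0.0551
```

```bash
python3 -m pendant '[[[0,0,0],[0,0,0.007]],[[0,0,0],[0,0,0.014]],[[0,0,0],[0,0,0.02]],[[0,0,0],[0,0,0.027]],[[0,0,0],[0,0,0.033]]]' >/dev/null;python3 m.py
```

```text
t 23.1 p [0.5072 0.2617 0.0564] yaw -10.63 F [ 1.44 -3.33  5.8 ] M [-0.749 -0.288  0.076] w 0.0551
```

```bash
python3 -m pendant '[[[0,0,0],[0,0,0.007]],[[0,0,0],[0,0,0.014]],[[0,0,0],[0,0,0.02]],[[0,0,0],[0,0,0.027]],[[0,0,0],[0,0,0.033]]]' >/dev/null;python3 m.py
```

```text
t 23.93 p [0.5072 0.2617 0.0563] yaw -13.59 F [ 1.26 -3.99  5.67] M [-0.777 -0.277  0.095] w 0.0549
```

```bash
python3 -m pendant '[[[0,0,0],[0,0,0.007]],[[0,0,0],[0,0,0.014]],[[0,0,0],[0,0,0.02]],[[0,0,0],[0,0,0.027]],[[0,0,0],[0,0,0.033]]]' >/dev/null;python3 m.py
```

```text
t 24.75 p [0.5072 0.2616 0.0563] yaw -16.5 F [ 1.44 -3.7   5.63] M [-0.813 -0.294  0.309] w 0.055
```

```bash
python3 -m pendant '[[[0,0,0],[0,0,0.004]],[[0,0,0],[0,0,0.008]],[[0,0,0],[0,0,0.012]],[[0,0,0],[0,0,0.016]],[[0,0,0],[0,0,0.016]]]' >/dev/null;python3 w.py .5 .26 .05 0|head -1;python3 m.py
```

```text
t 25.38 p [0.5072 0.2617 0.0563] yaw -17.92 F [ 2.29 -2.98  5.69] M [-0.86  -0.325  0.406] w 0.055
t 25.57 p [0.5072 0.2616 0.0563] yaw -17.92 F [ 1.59 -3.82  5.4 ] M [-0.859 -0.301  0.4  ] w 0.0551
```

```bash
python3 -m pendant '[[[0,0,0],[0,0,0.003]],[[0,0,0],[0,0,0.006]],[[0,0,0],[0,0,0.009]],[[0,0,0],[0,0,0.012]],[[0,0,0],[0,0,0.014]]]' ;python3 w.py .5 .26 .05 0|head -1;python3 m.py
```

```text
t: 26.2
eef_pos: [0.5072, 0.2616, 0.0564]
ee_rot: [[-0.945, 0.328, 0.001], [0.328, 0.945, 0.0], [-0.001, 0.001, -1.0]]
wrist_force: [1.0, -3.8, 5.8]
width: 0.055
t 26.2 p [0.5072 0.2616 0.0564] yaw -19.14 F [ 1.02 -3.76  5.76] M [-0.879 -0.276  0.561] w 0.055
t 26.4 p [0.5072 0.2616 0.0564] yaw -19.14 F [ 1.34 -4.34  5.82] M [-0.867 -0.281  0.513] w 0.0549
```

```bash
python3 -m pendant '[[[0,0,0],[0,0,0]],[[0,0,0],[0,0,0]],[[0,0,0],[0,0,0]],[[0,0,0],[0,0,0]],[[0,0,0],[0,0,0]]]' 100 ; python3 m.py; python3 -m pendant '[[[0,0,-0.15],[0,0,0]],[[0,0,-0.3],[0,0,0]],[[0,0,-0.5],[0,0,0]],[[0,0,-0.68],[0,0,0]],[[0,0,-0.68],[0,0,0]]]' ; python3 w.py .4622 .2646 .1886 -2.8;python3 - <<'E'
from rig import bot
import cv2
for n in("scene","top"):
    cv2.imwrite(f"pics/{n}7.png",bot.snapshot(n)[:,:,::-1])
s=cv2.imread("pics/scene7.png")
cv2.imwrite("pics/b7.png",cv2.resize(s[180:300,240:380],None,fx=5,fy=5,interpolation=cv2.INTER_CUBIC))
E
```

```text
t: 27.02
eef_pos: [0.5067, 0.2625, 0.0561]
ee_rot: [[-0.945, 0.328, -0.0], [0.328, 0.945, 0.002], [0.001, 0.002, -1.0]]
wrist_force: [0.1, -0.4, 0.7]
width: 0.0866
t 27.23 p [0.5068 0.2624 0.0562] yaw -19.18 F [-0.16 -0.21  0.21] M [-0.002  0.005  0.011] w 0.0869
t: 27.85
eef_pos: [0.5087, 0.2631, 0.1955]
ee_rot: [[-0.944, 0.329, 0.006], [0.329, 0.944, 0.005], [-0.004, 0.007, -1.0]]
wrist_force: [-0.6, -0.2, -0.8]
width: 0.0875
t 27.85 p [0.5087 0.2631 0.1955] yaw -19.18 F [-0.63 -0.22 -0.77] M [ 0.029  0.019 -0.007] w 0.0875
mm [ 44.4 -13.9   6.6] deg [  0.37   0.26 -16.38]
shares [ 0.2221 -0.0694  0.033 ] [ 0.0041  0.0029 -0.1821] q [-0.69  0.32  0.18  1.83 -0.07  0.99  0.75]
```

View pics/b7.png

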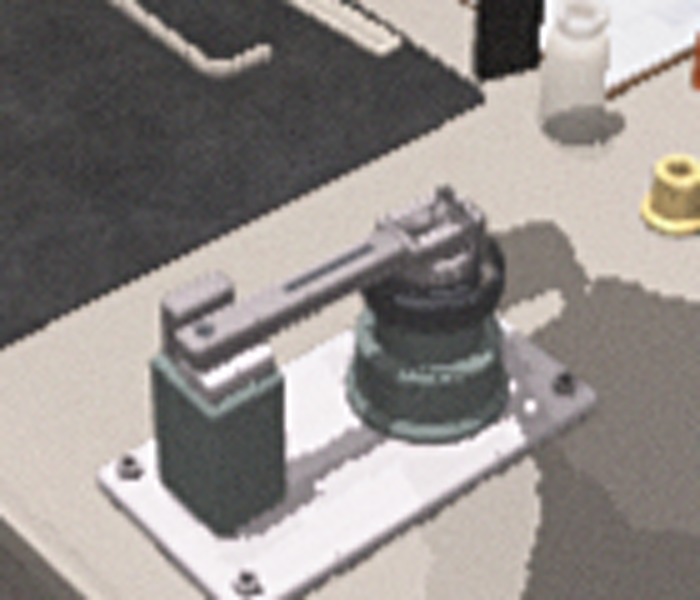

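```bash
python3 -m pendant '[[[0.1,-0.03,0],[0,0,-0.08]],[[0.217,-0.056,0.05],[0,0,-0.162]],[[0.217,-0.056,0.15],[0,0,-0.162]],[[0.217,-0.056,0.21],[0,0,-0.162]],[[0.217,-0.056,0.21],[0,0,-0.162]]]' 45;  python3 -m pendant '[[[0,0,0],[0,0,0]],[[0,0,0],[0,0,0]],[[0,0,0],[0,0,0]],[[0,0,0],[0,0,0]],[[0,0,0],[0,0,0]]]'; python3 w.py .4622 .266 .0886 -4.6
python3 - <<'E'
from rig import bot
import cv2
for n in("scene","top"):
    cv2.imwrite(f"pics/{n}8.png",bot.snapshot(n)[:,:,::-1])
s=cv2.imread("pics/scene8.png")
cv2.imwrite("pics/b8.png",cv2.resize(s[180:300,240:380],None,fx=5,fy=5,interpolation=cv2.INTER_CUBIC))
E
```

```text
t: 28.58
eef_pos: [0.4615, 0.2652, 0.1486]
ee_rot: [[-0.997, 0.081, -0.003], [0.081, 0.997, -0.001], [0.003, -0.001, -1.0]]
wrist_force: [0.8, -0.5, 0.7]
width: 0.0455
t: 29.2
eef_pos: [0.4622, 0.266, 0.1504]
ee_rot: [[-0.997, 0.08, 0.0], [0.08, 0.997, 0.002], [-0.0, 0.002, -1.0]]
wrist_force: [-0.4, -0.7, 0.8]
width: 0.0389
t 29.2 p [0.4622 0.266  0.1504] yaw -4.59 F [-0.41 -0.71  0.8 ] M [ 0.038 -0.047  0.006] w 0.0389
mm [ 0.  -0.1 61.8] deg [0.11 0.01 0.01]
shares [ 0.     -0.0005  0.3089] [0.0012 0.0001 0.0001] q [-0.69  0.32  0.11  1.95 -0.05  0.87  0.94]
```

View pics/b8.png

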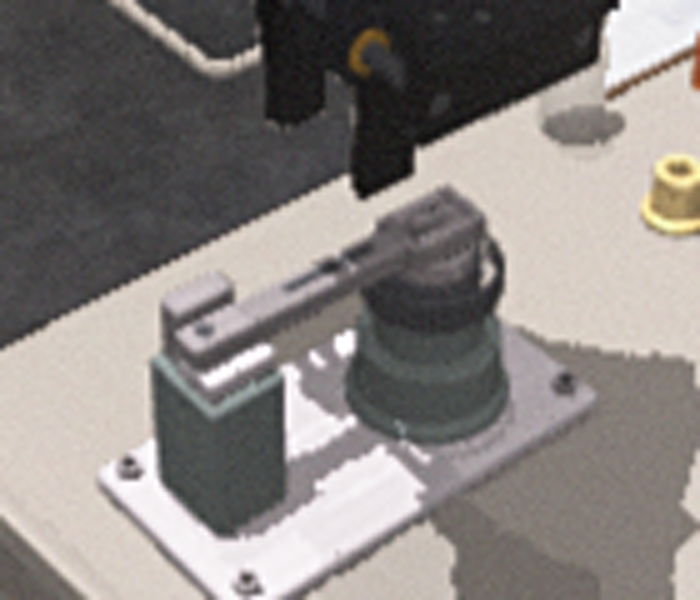

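```bash
python3 -m pendant '[[[0,0,0.1],[0,0,0]],[[0,0,0.2],[0,0,0]],[[0,0,0.26],[0,0,0]],[[0,0,0.3],[0,0,0]],[[0,0,0.306],[0,0,0]]]';  python3 -m pendant '[[[0,0,0],[0,0,0]],[[0,0,0],[0,0,0]],[[0,0,0],[0,0,0]],[[0,0,0],[0,0,0]],[[0,0,0],[0,0,0]]]' 10 25; python3 w.py .4622 .266 .0886 -4.6
```

```text
t: 29.92
eef_pos: [0.4621, 0.266, 0.0887]
ee_rot: [[-0.997, 0.08, -0.0], [0.08, 0.997, 0.001], [0.0, 0.001, -1.0]]
wrist_force: [0.0, 0.3, -0.9]
width: 0.0392
t: 30.55
eef_pos: [0.4623, 0.2655, 0.0893]
ee_rot: [[-0.997, 0.081, 0.0], [0.081, 0.997, 0.001], [0.0, 0.001, -1.0]]
wrist_force: [-1.0, -2.1, 3.8]
width: 0.0134
t 30.55 p [0.4623 0.2655 0.0893] yaw -4.62 F [-1.   -2.09  3.77] M [-0.563  0.108  0.004] w 0.0134
mm [0.1 0.5 0.7] deg [ 0.06 -0.   -0.02]
shares [0.0007 0.0027 0.0035] [ 0.0007 -0.     -0.0002] q [-0.68  0.4   0.1   2.   -0.06  0.74  0.95]
```

Gripped with little side load; lift slowly.

```bash
python3 -m pendant '[[[0,0,-0.015],[0,0,0]],[[0,0,-0.03],[0,0,0]],[[0,0,-0.05],[0,0,0]],[[0,0,-0.07],[0,0,0]],[[0,0,-0.09],[0,0,0]]]'; python3 -m pendant '[[[0,0,-0.03],[0,0,0]],[[0,0,-0.07],[0,0,0]],[[0,0,-0.12],[0,0,0]],[[0,0,-0.12],[0,0,0]],[[0,0,-0.12],[0,0,0]]]'; python3 w.py .4622 .266 .0886 -4.6
python3 - <<'E'
from rig import bot
import cv2
for n in("scene","top"):
    cv2.imwrite(f"pics/{n}9.png",bot.snapshot(n)[:,:,::-1])
s=cv2.imread("pics/scene9.png")
cv2.imwrite("pics/b9.png",cv2.resize(s[170:290,240:380],None,fx=5,fy=5,interpolation=cv2.INTER_CUBIC))
E
```

```text
t: 31.18
eef_pos: [0.4618, 0.2661, 0.1074]
ee_rot: [[-0.997, 0.079, -0.0], [0.079, 0.997, 0.002], [0.001, 0.002, -1.0]]
wrist_force: [-0.2, -1.1, -2.2]
width: 0.0136
t: 31.8
eef_pos: [0.4621, 0.266, 0.1311]
ee_rot: [[-0.997, 0.08, 0.0], [0.08, 0.997, 0.002], [0.0, 0.002, -1.0]]
wrist_force: [0.4, -0.2, -1.0]
width: 0.0137
t 31.8 p [0.4621 0.266  0.1311] yaw -4.59 F [ 0.36 -0.25 -1.04] M [-0.02  -0.032 -0.012] w 0.0137
mm [-0.1 -0.  42.5] deg [ 0.1  -0.01  0.01]
shares [-6.000e-04 -1.000e-04  2.123e-01] [ 0.0011 -0.0001  0.0001] q [-0.69  0.34  0.11  1.97 -0.05  0.83  0.94]
```

View pics/b9.png

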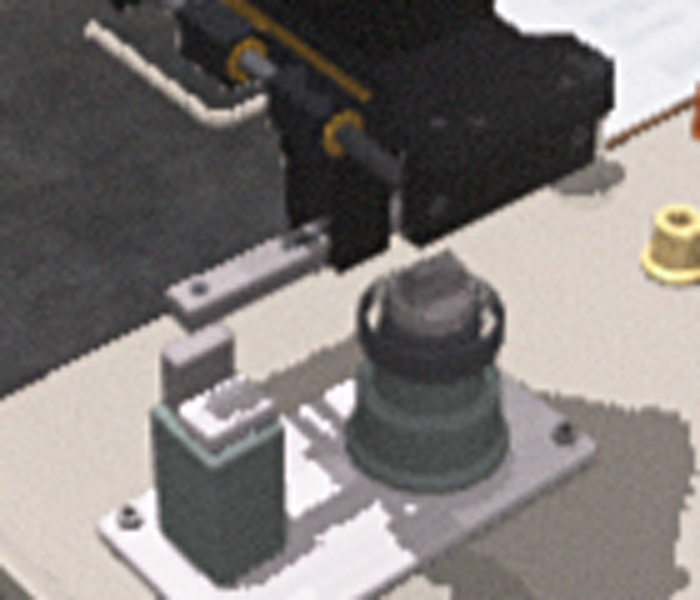

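```bash
python3 w.py .504 .452 .12 -3.3; python3 -m pendant '[[[-0.02,0.2,0],[0,0,0]],[[-0.05,0.45,0],[0,0,0]],[[-0.09,0.7,0],[0,0,0.005]],[[-0.13,0.947,0.05],[0,0,0.01]],[[-0.135,0.947,0.1],[0,0,0.014]]]'; python3 -m pendant '[[[0,0,0.1],[0,0,0]],[[0,0,0.2],[0,0,0]],[[0,0,0.3],[0,0,0]],[[0,0,0.35],[0,0,0]],[[0,0,0.35],[0,0,0]]]'; python3 w.py .504 .452 .006 -3.3
```

```text
t 31.9 p [0.4619 0.2658 0.1307] yaw -4.59 F [ 0.79 -0.33 -1.11] M [0.022 0.023 0.012] w 0.0137
mm [-27.  188.9  10.9] deg [ 0.07 -0.03 -1.29]
shares [-0.1352  0.9447  0.0547] [ 0.0008 -0.0004 -0.0143] q [-0.69  0.34  0.11  1.97 -0.05  0.83  0.94]
t: 32.52
eef_pos: [0.5028, 0.4577, 0.1101]
ee_rot: [[-0.995, 0.096, -0.001], [0.096, 0.995, 0.004], [0.001, 0.004, -1.0]]
wrist_force: [-0.5, -0.5, -2.3]
width: 0.0138
t: 33.15
eef_pos: [0.5039, 0.4521, 0.0403]
ee_rot: [[-0.995, 0.102, -0.001], [0.102, 0.995, 0.0], [0.001, 0.0, -1.0]]
wrist_force: [-0.1, 0.7, -1.6]
width: 0.0136
t 33.15 p [0.5039 0.4521 0.0403] yaw -5.87 F [-0.07  0.69 -1.58] M [-0.051  0.032 -0.022] w 0.0136
mm [-0.2 -0.1 34.3] deg [ 0.02 -0.07 -2.57]
shares [-0.0008 -0.0007  0.1717] [ 0.0002 -0.0008 -0.0285] q [-0.85  0.66  0.08  1.68 -0.07  0.81  0.73]
```

```bash
python3 -m pendant '[[[0,0,0.05],[0,0,0]],[[0,0,0.1],[0,0,0]],[[0,0,0.14],[0,0,0]],[[0,0,0.16],[0,0,0]],[[0,0,0.168],[0,0,0]]]';  python3 -m pendant '[[[0,0,0],[0,0,0]],[[0,0,0.002],[0,0,0]],[[0,0,0.004],[0,0,0]],[[0,0,0.005],[0,0,0]],[[0,0,0.005],[0,0,0]]]'; python3 w.py .504 .452 .006 -3.3
```

```text
t: 33.78
eef_pos: [0.5042, 0.4528, 0.0074]
ee_rot: [[-0.995, 0.102, -0.0], [0.102, 0.995, 0.001], [0.0, 0.001, -1.0]]
wrist_force: [-0.3, -0.2, -1.3]
width: 0.0138
t: 34.4
eef_pos: [0.5043, 0.4528, 0.0068]
ee_rot: [[-0.995, 0.102, 0.0], [0.102, 0.995, 0.002], [0.0, 0.002, -1.0]]
wrist_force: [0.1, 0.1, -1.4]
width: 0.0136
t 34.4 p [0.5043 0.4528 0.0068] yaw -5.85 F [ 0.07  0.12 -1.37] M [-0.003 -0.045  0.02 ] w 0.0136
mm [ 0.2 -0.8  0.8] deg [ 0.1  -0.   -2.55]
shares [ 0.001  -0.0042  0.0039] [ 0.0011 -0.     -0.0284] q [-0.85  0.7   0.08  1.69 -0.07  0.75  0.74]
```

```bash
python3 -m pendant '[[[0,0,0.003],[0,0,0]],[[0,0,0.006],[0,0,0]],[[0,0,0.008],[0,0,0]],[[0,0,0.008],[0,0,0]],[[0,0,0.008],[0,0,0]]]'; python3 w.py .504 .452 .006 -3.3
```

```text
t: 35.02
eef_pos: [0.5043, 0.4528, 0.0059]
ee_rot: [[-0.995, 0.102, 0.0], [0.102, 0.995, 0.002], [0.0, 0.002, -1.0]]
wrist_force: [-2.2, -1.8, 5.1]
width: 0.0139
t 35.02 p [0.5043 0.4528 0.0059] yaw -5.85 F [-2.24 -1.79  5.13] M [-0.376  0.363  0.115] w 0.0139
mm [ 0.2 -0.8 -0.1] deg [ 0.1  -0.   -2.55]
shares [ 0.0011 -0.0042 -0.0005] [ 0.0011 -0.     -0.0284] q [-0.85  0.7   0.08  1.69 -0.07  0.75  0.74]
```

On the mat. Release, lift, then back away so both cameras can see.

```bash
python3 -m pendant '[[[0,0,0],[0,0,0]],[[0,0,0],[0,0,0]],[[0,0,0],[0,0,0]],[[0,0,0],[0,0,0]],[[0,0,-0.02],[0,0,0]]]' 50; python3 -m pendant '[[[0,0,-0.1],[0,0,0]],[[0,0,-0.3],[0,0,0]],[[0,0,-0.55],[0,0,0]],[[0,0,-0.8],[0,0,0]],[[0,0,-0.9],[0,0,0]]]'; python3 w.py .30 .58 .2 -6
```

```text
t: 35.65
eef_pos: [0.504, 0.4526, 0.0089]
ee_rot: [[-0.995, 0.102, -0.0], [0.102, 0.995, 0.001], [0.001, 0.001, -1.0]]
wrist_force: [-0.0, -0.3, -1.4]
width: 0.0429
t: 36.28
eef_pos: [0.5057, 0.4537, 0.1946]
ee_rot: [[-0.995, 0.102, 0.005], [0.102, 0.995, 0.007], [-0.005, 0.008, -1.0]]
wrist_force: [0.7, 0.8, -0.3]
width: 0.0431
t 36.27 p [0.5057 0.4537 0.1946] yaw -5.86 F [ 0.71  0.79 -0.29] M [ 0.029 -0.025  0.016] w 0.0431
mm [217.5 104.7  -5.7] deg [0.44 0.27 0.14]
shares [ 1.0877  0.5235 -0.0283] [0.0048 0.003  0.0015] q [-0.86  0.49  0.1   1.57 -0.06  1.08  0.72]
```

```bash
python3 -m pendant '[[[0.2,0.1,0],[0,0,0]],[[0.4,0.22,0],[0,0,0]],[[0.6,0.35,0],[0,0,0]],[[0.85,0.5,0],[0,0,0]],[[1,0.6,0],[0,0,0]]]'
python3 - <<'E'
from rig import bot
import cv2,numpy as np
for n in("scene","top"):
    cv2.imwrite(f"pics/{n}10.png",bot.snapshot(n)[:,:,::-1])
t=cv2.imread("pics/top10.png");s=cv2.imread("pics/scene10.png")
cv2.imwrite("pics/a10.png",cv2.resize(t[130:290,240:400],None,fx=3.7,fy=3.7,interpolation=cv2.INTER_CUBIC))
cv2.imwrite("pics/b10.png",cv2.resize(s[150:300,220:400],None,fx=4,fy=4,interpolation=cv2.INTER_CUBIC))
cv2.imwrite("pics/c10.png",np.hstack([cv2.resize(cv2.imread(f"pics/top{k}.png")[200:250,330:385],None,fx=7,fy=7,interpolation=cv2.INTER_CUBIC) for k in(0,10)]))
E
```

```text
t: 36.9
eef_pos: [0.3136, 0.5939, 0.1891]
ee_rot: [[-0.995, 0.098, -0.002], [0.098, 0.995, 0.001], [0.002, 0.001, -1.0]]
wrist_force: [0.0, -0.9, -0.8]
width: 0.0439
```

View pics/a10.png

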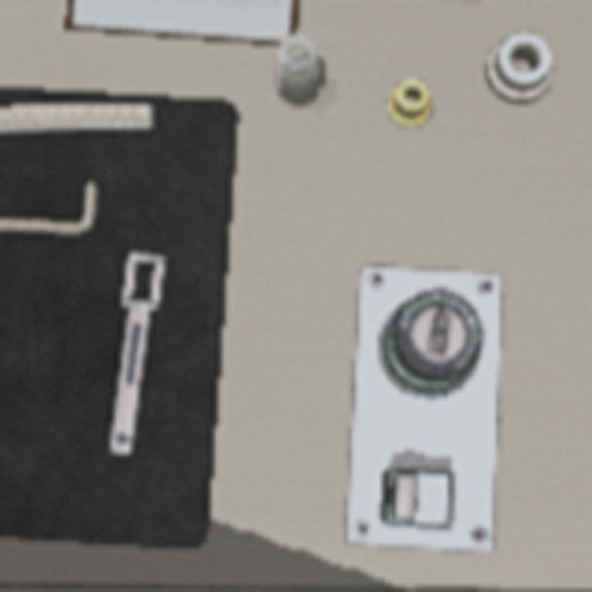

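View pics/b10.png

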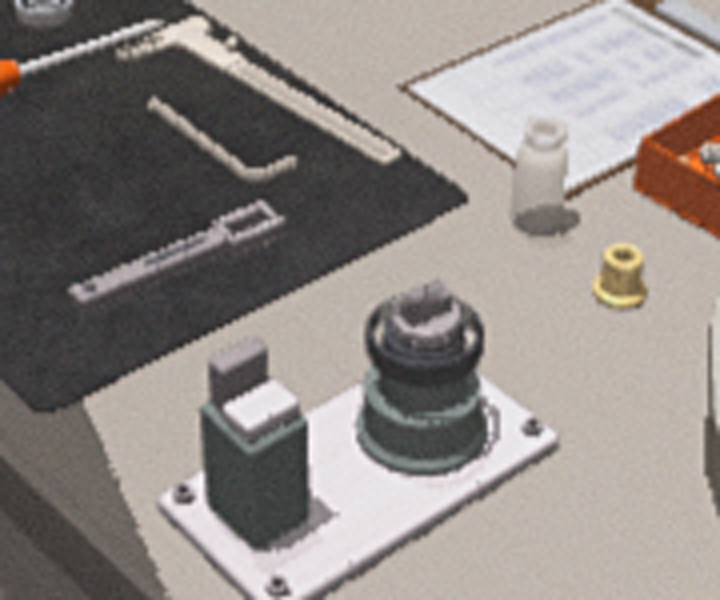

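View pics/c10.png

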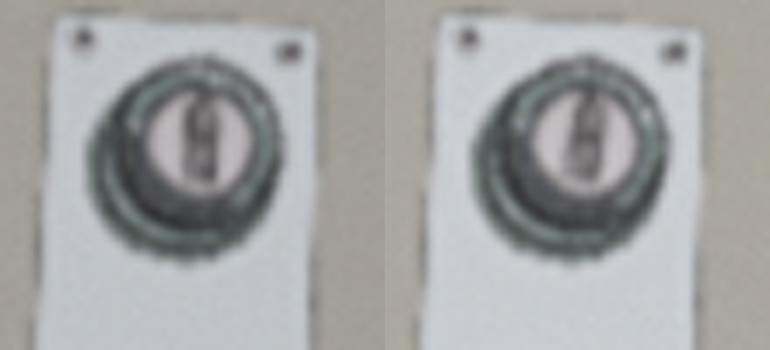

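```bash
python3 - <<'E'
from h import *
for n in('top','scene'):
  for k in(0,10):
    g=cv2.cvtColor(cv2.imread(f"pics/{n}{k}.png"),cv2.COLOR_BGR2GRAY).astype(float)
    c=proj(n,[[.505 if n=='top' else .5087,.2623 if n=='top' else .2636,.086 if n=='top' else .086]])[0]
    u,v=c; yy,xx=np.mgrid[int(v)-9:int(v)+10,int(u)-9:int(u)+10]
    if n=='scene': continue
    P=g[int(v)-9:int(v)+10,int(u)-9:int(u)+10]; m=np.hypot(xx-u,yy-v)<6.3
    w=np.clip(150-P,0,None)*m; mx,my=(w*xx).sum()/w.sum(),(w*yy).sum()/w.sum()
    C=[(w*(xx-mx)**2).sum(),(w*(xx-mx)*(yy-my)).sum(),(w*(yy-my)**2).sum()]
    print(n,k,np.percentile(P[m],[10,50,90]),'angle',np.degrees(.5*np.arctan2(2*C[1],C[0]-C[2])).round(2))
E
python3 w.py .3 .6 .2 0 | head -1
```

```text
top 0 [101.  145.5 184. ] angle 86.11
top 10 [108.3 157.5 191. ] angle -88.67
t 37.0 p [0.3109 0.5957 0.1889] yaw -5.33 F [-0.26  0.68  0.07] M [0.022 0.043 0.022] w 0.0435
```

```bash
python3 - <<'E'
from h import *
t0=cv2.imread("pics/top0.png").astype(int);t1=cv2.imread("pics/top10.png").astype(int)
d=np.abs(t0-t1).max(2); print('bystander diff',d[130:170,310:400].mean().round(1),np.percentile(d[130:170,310:400],99),'ref',d[100:130,400:420].mean().round(1))
E=edges(None,mm(keysegs(12)))
for c in('top','scene'):
    p,r,n=fit({c:gray(cv2.imread(f'pics/{c}10.png'))},{c:E},[.548,.447,.0025,-.1],rng=3); print(c,p.round(4),round(r,2))
E
python3 -m pendant '[[[0,0,0],[0,0,0]],[[0,0,0],[0,0,0]],[[0,0,0],[0,0,0]],[[0,0,0],[0,0,0]],[[0,0,0],[0,0,0]]]'; python3 -c "
from rig import bot
print(bot.hand_in())"
```

```text
bystander diff 8.3 12.0 ref 8.2
top [ 0.5468  0.4486  0.0025 -0.1046] 0.11
scene [ 0.5507  0.4514  0.0025 -0.0988] 0.19
t: 37.62
eef_pos: [0.3178, 0.5921, 0.1894]
ee_rot: [[-0.995, 0.102, 0.0], [0.102, 0.995, 0.002], [0.0, 0.002, -1.0]]
wrist_force: [-0.2, 0.0, 0.5]
width: 0.0434
the job is handed in; nothing more can be done
None
```

The lock ring is tight and the barrel kept its setting. The job was handed in at about 37.6 s, and no verdict was reported.

- **Key fitted:** it went over the tang without side load and came down on the shoulder and rest at the expected height, with its tail beside the lip.
- **Ring tightened:** I turned it clockwise about 59° in one grasp. It started to bear at roughly 55°. The held torque at the wrist was 0.51 N m, and the highest reading was 0.56 N m.
- **Key put away:** it lies flat on the tool mat, close to where it started. The gripper is open and clear of everything.

**Last checks:**
- The top view shows the barrel turned about 5° clockwise, within the 14° allowed.
- The vial, die and bush show no change between the first and last pictures beyond image noise.

**Readings that did not agree:**
- The two cameras differ by about 4 mm in x and 2–3 mm in y, so I fitted the key by relative displacement and by feel.
- The ring's free-running drag read about 0.075 N m when stopped, against 0.12 in the text.
- The torque rose by about 0.07–0.09 N m per degree of tool turn, against 0.12.
- I could not see the ring's dot clearly, so how far the ring sprang back on release was not measured.

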